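Set the end stop one hole up and load the sanding rest

ROBOT

A 7-joint arm with a two-finger parallel gripper is mounted at the origin on a cart in front of the work surface, level with it; the furniture and walls round the work are solid. World frame = base frame: x ahead of the robot, y to its left, z up, the work surface at z = 0. Lengths are in m, angles in rad, forces in N, time in s.
With the tool pointing down it reaches from about 0.4 to 0.85 m from the base axis. Payload 4.5 kg.
Tool frame: the origin (TCP) lies on the centre line of the jaws, within the pads' length; the fingertips stand 11 mm ahead of it and the grasp point (between the pads) lies 8 mm behind it; z points along the fingers, y is the line along which they close (so a half turn about z gives the same grasp; the last joint's range is limited). The gripper opens to 88 mm and grips with 3 to 60 N. Pads are 18 mm wide; open, the fingers measure 123 mm over their backs; the gripper's body (75 mm by 187 mm) begins 45 mm behind the grasp point.
Start: joints at [-1.118, 0.689, -0.195, 1.565, 0.157, 0.902, -0.215], TCP at [0.254, 0.571, 0.25] pointing down, gripper open.
Joint ranges: [-3.01, 3.01], [-0.46, 2.08], [-1.47, 1.51], [0.13, 2.56], [-1, 4.14], [0.04, 2.09], [-2.66, 2.66]. Speed limits (rad/s): [2.57, 2.57, 3.14, 3.14, 3.14, 3.14, 3.14].

INTERFACE

Orientations are given as a unit quaternion [x, y, z, w].
In Python, from plant import * gives the robot as it stands. The module is installed in compiled form; this text tells all that it offers.
- The arm moves only by the tool send_rows, never from a script. Its argument "motion" is a list of rows, each an object of numbers: "x", "y", "z": the shift along the tool's x, y, z in cm; "rx", "ry", "rz": the turn, a rotation vector about the tool's x, y, z in rad; "jaw": the finger opening in cm, from 0 to 8.81. In form: [{"x": .., "y": .., "z": .., "rx": .., "ry": .., "rz": .., "jaw": ..}, ...]. A call has exactly 5 rows; each row shifts and turns the commanded pose from where the row before left it, along the tool's axes as they then stand; what a row does not reach is not made up. A row lasts 1/10 s, in which the tool goes at most 50 mm and 8.59 degrees, less where a joint would pass 70% of its speed; a pose out of reach is approached as far as the arm can. A call is refused whole if a number of a shift passes 5 or a number of a turn 0.15, either way. A call with a gripper value outside its range is refused whole. The fingers move at their own pace and stop on an object; "grip_force" is the grip in N (left out, the last holds). Time passes only in rows, so rows that do not move let the fingers close, or fill a call up. It gives the time, the measured TCP pose, the force, the opening and the grip force at its end, in the units of the state.
- get_state(): the state, without advancing time (a new reading comes with each control period).
- snapshot(name): name is "scene" or "top" or "wrist"; returns a dict with "img" (384x512x3 uint8, red, green, blue), "vertical_fov" (degrees; the focal length in pixels is half the picture's height over the tangent of half this angle, whatever the lens; pixels are square), "cx", "cy" (the principal point, pixels), "extrinsics" (4x4, takes a point from camera to world coordinates). Camera axes: x right, y up, looking along -z (the intrinsics and any distortion apply to the point x, -y, -z); pixel columns grow to the right and rows downward; lengths in m; the calibration is good to about 2 mm. A picture is of the moment at which its call begins. There is no depth.
- finish_job(): hands the job in; it is judged then, once.
The state is a dict: "clock": time; "q": joint angles; "qd": joint speeds; "joint_torque": joint torques, N m; "tool_pos": TCP position; "eef_rot": TCP orientation; "contact_force": force on the tool from outside, world axes, zero at the start; "moment": the same for the moment, N m; "opening": opening from 0.0 (shut) to 1.0 (fully open); "finger_force": force on a finger pad.
Only numpy, scipy, OpenCV 4.12 (cv2) and the standard library are available. Lean on these libraries where they do the work, as an engineer would, in place of code of your own. Each camera call takes 0.05 s, during which the arm holds its last target. There are 200 camera calls.

TASK

Set up the sloping sanding rest: squeeze the yellow snap button in flush with the aluminium tube, slide the tube with its red stop up the slope to the very next hole and let the button snap out again. Then lay the pine off-cut lengthwise flat on the cork slope, in line with it, its lower end against the middle of the red stop's face, so that the upper end stands out past the top edge ready to be sanded. Set it down without dropping it, and leave the other things on the bench where they are.

Things in the scene. Friction and masses are not known exactly. Their poses are not given: they have to be found in the camera images.
- bed: fixed sloping cork bed of the sanding rest, 235 mm up the slope, 190 mm wide, sloped 30 degrees. Origin: middle of the lower edge, on the cork (z = 0). x up the slope, y left across it, z squarely off the cork. A steel inner tube runs along y = -50, z = 32 mm between black end blocks (x 13..29 and 219..235 mm, y -65..-35 mm, 46 mm high). The cork left of it is free for the off-cut.
- tube_top (a point): aluminium outer tube, 24 mm square, 112 mm long, sliding on the inner tube (bed y -62..-38, z 20..44 mm): centre of its top face over its uppermost hole, at bed x = 125 mm at the start. From here it reaches 30 mm up and 82 mm down the slope. On both sides a black finger flange, 21..29 mm up from here, stands out 7 mm. The right side (-y) has three 12 mm holes, 30 mm apart down the slope.
- button_tip (a point): tip of the yellow round-ended snap button, 10 mm across, held in the inner tube at bed x = 125, z = 32 mm (it does not travel along). It stands out 5 mm on the right (-y) through a hole of the outer tube and is pushed in towards bed +y. Tube and button can be pinched together between two fingers coming squarely to the slope; the pinch then slides up with the tube.
- snap_button (a joint): how far the button is pushed in, m: 0 fully out, 0.005 flush with the outer tube, about 0.0055 when it rides under the tube wall. Spring: 2 N at the start, 4 N at flush. Once flush, its round end lets the tube slide over it (about 12 N along the slope in all); it snaps out at the next hole by itself and stops the tube there.
- stop_slide (a joint): travel of the outer tube with the red stop up the slope, m: 0 at the hole it starts in, 0.030 at the next hole, 0.060 at the last; about 1 mm of play in each hole. It has 4 N of sliding friction and 0.4 kg.
- stop_face (a point): middle of the red stop's upper face (the face that looks up the slope), at bed y = +45 mm, z = 15 mm; it moves with the outer tube: bed x = 55 mm at travel 0, 85 mm at travel 0.030. The stop is 12 mm thick, reaches over y -40..+70 mm and z 4..30 mm of the bed.
- off_cut: pine off-cut, 45 x 170 x 30 mm (x, y, z), about 0.18 kg, lying flat on the worktop. Origin: centre of its underside; y along its length, z up. Either end may go down.
- sanding_block: brown sanding block, 64 x 113 x 31 mm, origin at the centre of its underside; leave alone
- screw_tin: round olive tin of screws, 86 mm across, 28 mm high, origin at the centre of its underside; leave alone
- tape_measure: black and yellow tape measure, 35 x 93 x 61 mm, origin at the centre of its underside; leave alone
- mitre_saw: fixed mitre saw between the off-cut and the rest; origin under its turntable's centre. The turntable (136 mm radius) and its wings are 75 mm high; a nose 66 mm wide with a knob reaches 390 mm forward (world -x) and up to 80 mm high; blade and head hang over the turntable, up to 220 mm forward and over 0.35 m high. Pass high, in front of the head.

How it is judged:
By the outcome, as a careful person would: the job done as asked, in the order asked, and still so for the second after the job is handed in, with the robot touching nothing.
It also fails if it takes over 64 s, if anything falls off the work surface, if the arm or the gripper's body presses on something with over 40 N, if the wrist force passes 120 N, or if a joint passes its speed limit or range.

## Working session

There is one attempt and no reset: what is moved stays moved. The work goes in short steps, Python scripts to look and compute and a tool call to move; the robot and the scene stay as the last step left them, time stands still between calls to the robot, and variables do not carry over. Pictures are saved under pics/ and viewed, at most 10 in all, crops included, and the job is handed in when it is done.

Besides the shell and the picture viewer there is one more tool, called after ">>>" in YAML: its name, and indented under it one key for each argument. send_rows: Moves the arm, as the interface text tells. Its arguments: {"type":"object","properties":{"motion":{"type":"array"},"grip_force":{"type":"number"}},"required":["motion"]}

```bash
mkdir -p pics
python3 - <<'E'
from plant import *
import cv2,numpy as np,pickle
s=get_state();print(s['clock'],s['tool_pos'],s['eef_rot'],s['opening'],s['contact_force'])
for n in ("scene","top"):
    c=snapshot(n);pickle.dump(c,open(n+'.pkl','wb'))
    print(n,c.keys(),c['vertical_fov'],c['cx'],c['cy']);print(np.round(c['extrinsics'],4).tolist())
    cv2.imwrite(f'pics/{n}0.png',cv2.resize(c['img'][:,:,::-1],(800,600),interpolation=cv2.INTER_CUBIC))
E
```

```text
0.0 [0.25399873 0.5703792  0.24887419] [ 2.07862360e-01  9.78157618e-01 -9.48939676e-04 -1.18155803e-04] 1.0000107122115791 [-0.32908052  0.24476948  0.33651798]
scene dict_keys(['img', 'vertical_fov', 'cx', 'cy', 'extrinsics']) 52.3985445880794 257.67352742536576 194.63405276562486
[[0.6143, 0.527, -0.5874, -0.2041], [-0.789, 0.4196, -0.4487, -0.5619], [0.01, 0.7391, 0.6735, 1.0311], [0.0, 0.0, 0.0, 1.0]]
top dict_keys(['img', 'vertical_fov', 'cx', 'cy', 'extrinsics']) 45.287538759914845 244.1415703658059 199.40080951354395
[[0.0755, 0.977, -0.1992, 0.2894], [-0.9971, 0.0747, -0.0117, 0.0497], [0.0035, 0.1995, 0.9799, 1.6846], [0.0, 0.0, 0.0, 1.0]]
```

View pics/scene0.png

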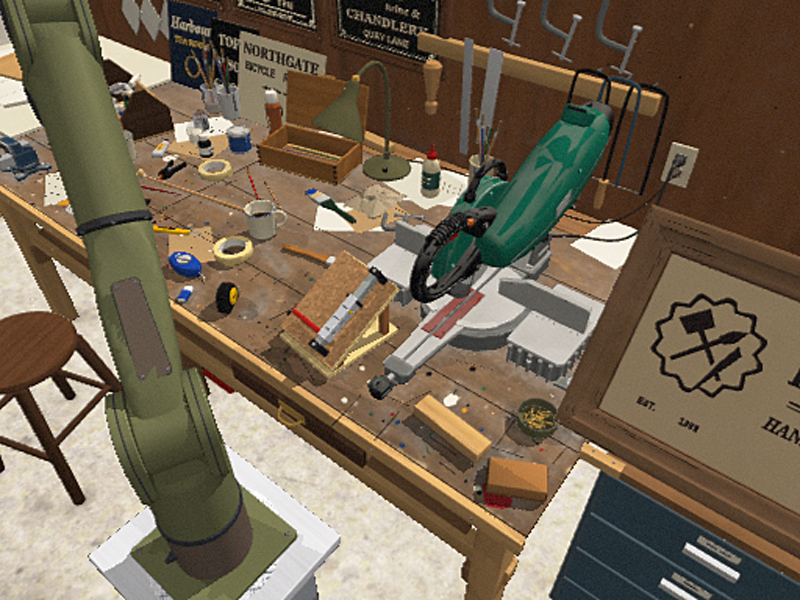

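View pics/top0.png

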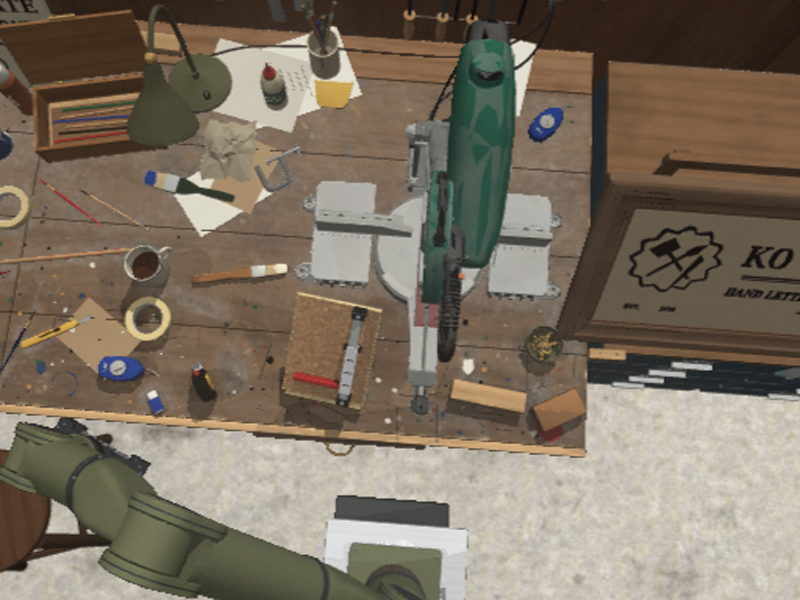

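```bash
cat > tile.py <<'E'
import cv2,pickle,numpy as np
T={'tb':('top',165,180,100,90),'sb':('scene',168,155,100,90),'to':('top',265,222,100,60),'so':('scene',240,243,100,60)}
def tile(k):
    n,x,y,w,h=T[k];im=pickle.load(open(n+'.pkl','rb'))['img'][y:y+h,x:x+w,::-1]
    return cv2.resize(im,None,fx=4,fy=4,interpolation=cv2.INTER_CUBIC)
if __name__=='__main__':
    cv2.imwrite('pics/tiles.png',np.vstack([np.hstack([tile('tb'),tile('sb')]),np.hstack([tile('to'),tile('so')])]))
E
python3 tile.py
```

```text
(no output)
```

View pics/tiles.png

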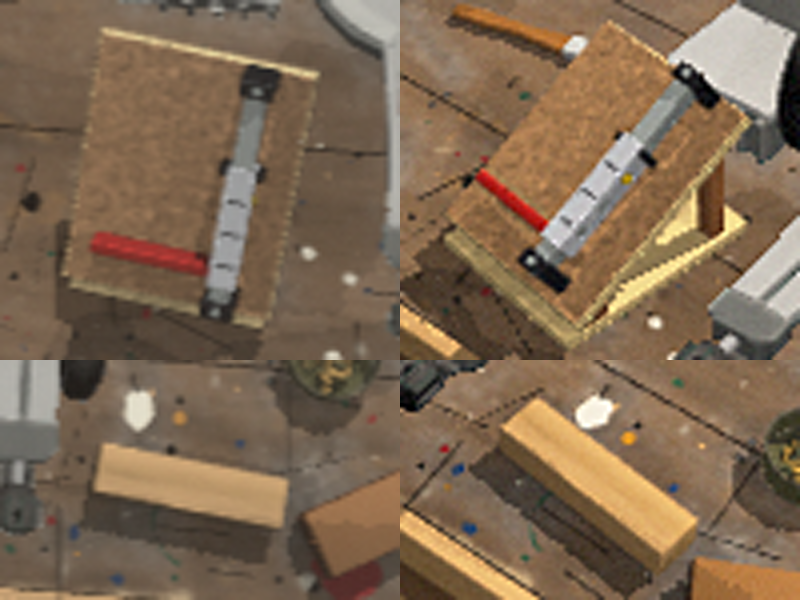

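```bash
cat > geo.py <<'E'
import numpy as np,pickle
from scipy.optimize import least_squares
from scipy.spatial.transform import Rotation as R
from tile import T
C={n:pickle.load(open(n+'.pkl','rb')) for n in('top','scene')}
def proj(c,p):
    E=c['extrinsics'];q=(np.atleast_2d(p)-E[:3,3])@E[:3,:3]
    f=192/np.tan(np.radians(c['vertical_fov']/2))
    return np.c_[c['cx']-f*q[:,0]/q[:,2],c['cy']+f*q[:,1]/q[:,2]]
O={'tb':(0,0),'sb':(400,0),'to':(0,360),'so':(400,360)}
def full(k,p):  # composite pixel -> native
    t=T[k];return np.array([t[1]+(p[0]-O[k][0]+.5)/4-.5,t[2]+(p[1]-O[k][1]+.5)/4-.5])
def fit(obs,rot,x0):
    def res(v):
        Rm=rot(v[3])
        return np.concatenate([(proj(C[T[k][0]],Rm.apply(np.array(P)/1e3)+v[:3])[0]-full(k,p)) for k,P,p in obs])
    s=least_squares(res,x0,loss='soft_l1');return s.x,res(s.x).reshape(-1,2)
brot=lambda a:R.from_euler('ZY',[a,-np.pi/6])
orot=lambda a:R.from_euler('Z',a)
E
python3 - <<'E'
from geo import *
np.set_printoptions(precision=4,suppress=True)
b=[('tb',(235,95,0),(104,35)),('tb',(235,-95,0),(315,76)),('tb',(0,95,0),(71,283)),('tb',(0,-95,0),(266,322)),
('sb',(235,95,0),(611,24)),('sb',(235,-95,0),(748,118)),('sb',(0,95,0),(448,223)),('sb',(0,-95,0),(583,320)),
('sb',(125,-67,32),(628,180)),('tb',(55,70,30),(93,234)),('sb',(55,70,30),(483,170))]
v,r=fit(b,brot,[.55,.1,.03,0]);print(v);print(r)
o=[('to',(-22.5,85,30),(94,492)),('to',(22.5,85,30),(103,443)),('to',(22.5,-85,30),(288,479)),('to',(-22.5,-85,30),(281,526)),
('so',(22.5,85,30),(543,398)),('so',(-22.5,85,30),(501,430)),('so',(-22.5,-85,30),(655,547)),('so',(22.5,-85,30),(698,520)),('so',(-22.5,-85,0),(655,570)),('so',(22.5,-85,0),(697,540))]
w,r=fit(o,orot,[.5,-.2,0,0]);print(w);print(r)
np.save('poses.npy',[v,w])
E
```

```text
[ 0.4154  0.1882  0.0294 -0.1292]
[[-0.6715 -0.8986]
 [ 0.8774 -0.0624]
 [-1.599  -1.4367]
 [ 1.4268 -0.3433]
 [-0.944  -0.6718]
 [ 0.5429 -0.1911]
 [-0.8823 -1.1892]
 [-1.1867  2.7155]
 [ 1.3871  1.3668]
 [ 0.0231  1.6606]
 [ 0.1343  0.4257]]
[ 0.4496 -0.189   0.002  -0.1204]
[[-0.2364 -0.3375]
 [-0.2839 -0.4007]
 [ 0.1514 -0.1623]
 [-0.0578  0.4959]
 [-1.58   -0.7804]
 [-0.6238 -1.0964]
 [ 1.6561  1.732 ]
 [ 0.3375 -0.4081]
 [ 0.7525  1.6212]
 [-0.4555  0.2685]]
```

```bash
cat > go.py <<'E'
import numpy as np
from plant import *
from scipy.spatial.transform import Rotation as R
np.set_printoptions(precision=4,suppress=True)
V,W=np.load('poses.npy')
Bb=R.from_euler('ZY',[V[3],-np.pi/6]); F=R.from_matrix(np.diag([-1.,1,-1]))
def bed(p): return Bb.apply(np.array(p)/1e3)+V[:3]
def inbed(p): return Bb.inv().apply(np.array(p)-V[:3])*1e3
def need(pos,rot,show=1):
    s=get_state();r=R.from_quat(s['eef_rot'])
    d=(r.inv()*rot).as_rotvec();e=np.array(pos)-s['tool_pos']
    print('t',round(s['clock'],2),'tcp',s['tool_pos'],'bed mm',inbed(s['tool_pos']),'open',round(s['opening']*88.1,1),'F',s['contact_force'],s['finger_force'])
    print('turn',d,'shift cm in target axes',rot.inv().apply(e)*100,'in present axes',r.inv().apply(e)*100)
E
python3 - <<'E'
from go import *
need(bed((125,-50,134)),Bb*F); print(bed((125,-50,134)),bed((170,45,24)))
E
```

```text
t 0.1 tcp [0.254  0.5705 0.249 ] bed mm [-71.4513 358.2562 294.7669] open 88.3 F [ 0.2226 -0.0839 -0.4231] 0.0
turn [-0.0774 -0.52   -0.2824] shift cm in target axes [-19.6451 -40.8256  16.0767] in present axes [-35.6635 -31.9679   4.1578]
[0.4498 0.1333 0.208 ] [0.5553 0.2154 0.1352]
```

>>> send_rows:
  motion:
    - {"rx": -0.0155, "ry": -0.104, "rz": -0.0565, "jaw": 7}
    - {"rx": -0.0155, "ry": -0.104, "rz": -0.0565, "jaw": 7}
    - {"rx": -0.0155, "ry": -0.104, "rz": -0.0565, "jaw": 7}
    - {"rx": -0.0155, "ry": -0.104, "rz": -0.0565, "jaw": 7}
    - {"rx": -0.0155, "ry": -0.104, "rz": -0.0565, "jaw": 7}

```text
schema error: expected keys x, y, z, rx, ry, rz, jaw
```

>>> send_rows:
  motion:
    - {"x": -1.5, "y": -3.2, "z": 1.2, "jaw": 7}
    - {"x": -1.5, "y": -3.2, "z": 1.2, "jaw": 7}
    - {"x": -1.5, "y": -3.2, "z": 1.2, "jaw": 7}
    - {"x": -1.5, "y": -3.2, "z": 1.2, "jaw": 7}
    - {"x": -1.5, "y": -3.2, "z": 1.2, "jaw": 7}

```text
schema error: expected keys x, y, z, rx, ry, rz, jaw
```

>>> send_rows:
  motion:
    - {"x": -1.5, "y": -3.2, "z": 1.2, "jaw": 7}
    - {"x": -1.5, "y": -3.2, "z": 1.2, "jaw": 7}
    - {"x": -1.5, "y": -3.2, "z": 1.2, "jaw": 7}
    - {"x": -1.5, "y": -3.2, "z": 1.2, "jaw": 7}
    - {"x": -1.5, "y": -3.2, "z": 1.2, "jaw": 7}

```text
schema error: expected keys x, y, z, rx, ry, rz, jaw
```

Run:
```python
from go import *
import cv2,pickle
need(bed((125,-50,134)),Bb*F)
c=snapshot('wrist');pickle.dump(c,open('w1.pkl','wb'));print(c['vertical_fov'],c['cx'],c['cy'],c['extrinsics'].round(4).tolist())
cv2.imwrite('pics/w1.png',cv2.resize(c['img'][:,:,::-1],(800,600),interpolation=cv2.INTER_CUBIC))
```

```text
t 0.1 tcp [0.254  0.5705 0.249 ] bed mm [-71.4513 358.2562 294.7669] open 88.3 F [ 0.2226 -0.0839 -0.4231] 0.0
turn [-0.0774 -0.52   -0.2824] shift cm in target axes [-19.6451 -40.8256  16.0767] in present axes [-35.6635 -31.9679   4.1578]
63.07122433548455 258.41422962045806 189.90576361098405 [[0.4063, -0.8752, -0.2627, 0.1863], [0.9137, 0.3886, 0.1187, 0.6007], [-0.0018, -0.2883, 0.9575, 0.3841], [0.0, 0.0, 0.0, 1.0]]
```

All keys are needed.

>>> send_rows:
  motion:
    - {"x": 0, "y": 0, "z": 0, "rx": -0.0155, "ry": -0.104, "rz": -0.0565, "jaw": 7}
    - {"x": 0, "y": 0, "z": 0, "rx": -0.0155, "ry": -0.104, "rz": -0.0565, "jaw": 7}
    - {"x": 0, "y": 0, "z": 0, "rx": -0.0155, "ry": -0.104, "rz": -0.0565, "jaw": 7}
    - {"x": 0, "y": 0, "z": 0, "rx": -0.0155, "ry": -0.104, "rz": -0.0565, "jaw": 7}
    - {"x": 0, "y": 0, "z": 0, "rx": -0.0155, "ry": -0.104, "rz": -0.0565, "jaw": 7}

```text
clock: 0.65
tool_pos: [0.2537, 0.5715, 0.25]
eef_rot: [0.061, 0.963, -0.015, 0.26]
contact_force: [0.4, 0.4, -0.6]
opening: 0.799
finger_force: 0.0
```

>>> send_rows:
  motion:
    - {"x": -1.5, "y": -3.2, "z": 1.2, "rx": 0, "ry": 0, "rz": 0, "jaw": 7}
    - {"x": -1.5, "y": -3.2, "z": 1.2, "rx": 0, "ry": 0, "rz": 0, "jaw": 7}
    - {"x": -1.5, "y": -3.2, "z": 1.2, "rx": 0, "ry": 0, "rz": 0, "jaw": 7}
    - {"x": -1.5, "y": -3.2, "z": 1.2, "rx": 0, "ry": 0, "rz": 0, "jaw": 7}
    - {"x": -1.5, "y": -3.2, "z": 1.2, "rx": 0, "ry": 0, "rz": 0, "jaw": 7}

```text
clock: 1.15
tool_pos: [0.3279, 0.3988, 0.2349]
eef_rot: [0.062, 0.964, -0.016, 0.258]
contact_force: [1.2, -0.0, 0.9]
opening: 0.796
finger_force: 0.0
```

>>> send_rows:
  motion:
    - {"x": -1.5, "y": -3.2, "z": 1.2, "rx": 0, "ry": 0, "rz": 0, "jaw": 7}
    - {"x": -1.5, "y": -3.2, "z": 1.2, "rx": 0, "ry": 0, "rz": 0, "jaw": 7}
    - {"x": -1.5, "y": -3.2, "z": 1.2, "rx": 0, "ry": 0, "rz": 0, "jaw": 7}
    - {"x": -1.5, "y": -3.2, "z": 1.2, "rx": 0, "ry": 0, "rz": 0, "jaw": 7}
    - {"x": 0, "y": 0, "z": 0, "rx": 0, "ry": 0, "rz": 0, "jaw": 7}

```text
clock: 1.65
tool_pos: [0.3797, 0.2862, 0.2262]
eef_rot: [0.064, 0.963, -0.018, 0.263]
contact_force: [0.1, 0.6, -0.3]
opening: 0.796
finger_force: 0.0
```

Run:
```python
from go import *
import cv2,pickle
need(bed((125,-50,134)),Bb*F)
c=snapshot('wrist');pickle.dump(c,open('w1.pkl','wb'));print(c['vertical_fov'],c['cx'],c['cy'],c['extrinsics'].round(4).tolist())
cv2.imwrite('pics/w1.png',cv2.resize(c['img'][:,:,::-1],(800,600),interpolation=cv2.INTER_CUBIC))
```

```text
t 1.65 tcp [0.3797 0.2862 0.2262] bed mm [ 56.7746  92.5874 194.4179] open 70.1 F [ 0.0537  0.5761 -0.2898] 0.0
turn [-0.0027  0.0093 -0.0022] shift cm in target axes [ -6.8225 -14.2587   6.0418] in present axes [ -6.797  -14.2275   6.1435]
63.07122433548455 258.41422962045806 189.90576361098405 [[0.1317, -0.6727, -0.7281, 0.2484], [0.9913, 0.0883, 0.0978, 0.3037], [-0.0015, -0.7346, 0.6785, 0.3047], [0.0, 0.0, 0.0, 1.0]]
```

View pics/w1.png

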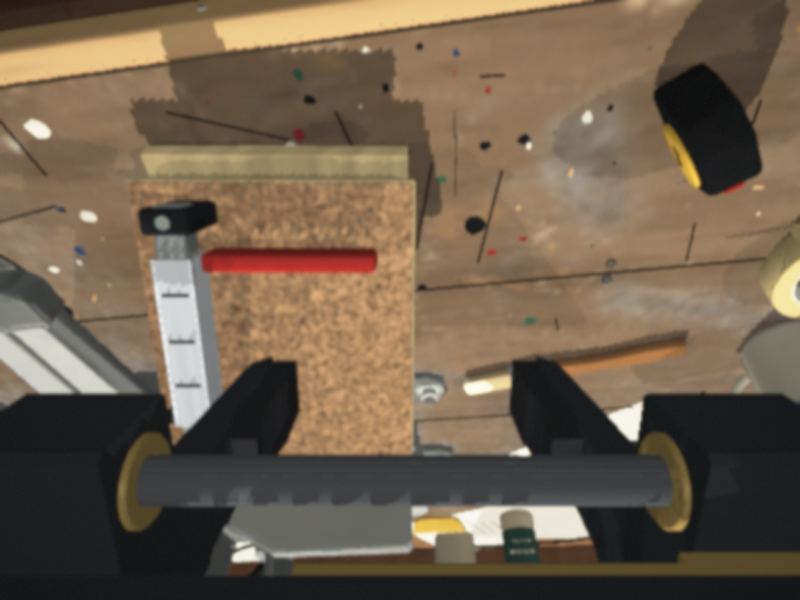

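```bash
cat > fitw.py <<'E'
from geo import *
def fitw(cam,obs,extra,rot,x0,w=2.,fixed=()):
    def res(v,u=0):
        Rm=rot(v[3]);a=[]
        for P,p in obs: a.append((proj(cam,Rm.apply(np.array(P)/1e3)+v[:3])[0]-((np.array(p)+.5)*.64-.5))*(1 if u else w))
        for k,P,p in extra: a.append(proj(C[T[k][0]],Rm.apply(np.array(P)/1e3)+v[:3])[0]-full(k,p))
        return np.concatenate(a)
    s=least_squares(res,x0,loss='soft_l1');return s.x,res(s.x,1).reshape(-1,2)
E
python3 - <<'E'
from fitw import *
np.set_printoptions(precision=4,suppress=True)
cam=pickle.load(open('w1.pkl','rb'))
V,W=np.load('poses.npy')
ow=[((0,95,0),(415,180)),((0,-95,0),(133,181)),((65,-50,44),(175,295)),((95,-50,44),(181,341)),((125,-50,44),(187,385)),((43,70,30),(377,249)),((150,95,0),(413,420))]
b=[('tb',(235,95,0),(104,35)),('tb',(235,-95,0),(315,76)),('tb',(0,95,0),(71,283)),('tb',(0,-95,0),(266,322)),
('sb',(235,95,0),(611,24)),('sb',(235,-95,0),(748,118)),('sb',(0,95,0),(448,223)),('sb',(0,-95,0),(583,320)),
('sb',(125,-67,32),(628,180)),('tb',(55,70,30),(93,234)),('sb',(55,70,30),(483,170))]
print(V)
for e in ([],b):
    v,r=fitw(cam,ow,e,brot,V);print(v);print(r)
E
```

```text
[ 0.4154  0.1882  0.0294 -0.1292]
[ 0.4165  0.1925  0.0338 -0.1356]
[[  0.2416   0.1379]
 [ -6.8513  -1.2214]
 [  0.001    0.0616]
 [  0.3517   0.2207]
 [  0.4631  -0.0301]
 [ -1.1696   3.8286]
 [  0.1401 -20.3781]]
[ 0.4168  0.1922  0.0334 -0.1357]
[[  0.       0.2285]
 [ -6.7612  -1.1381]
 [  0.0327   0.0117]
 [  0.3732   0.1173]
 [  0.4755  -0.1807]
 [ -1.3767   3.8329]
 [ -0.0757 -20.5076]
 [ -1.5008  -1.7586]
 [  0.0902  -0.5541]
 [ -2.769   -2.204 ]
 [  0.2868  -0.7506]
 [ -1.1781  -2.0329]
 [  0.0468  -1.4841]
 [ -1.3477  -2.7453]
 [ -1.9758   1.2268]
 [  0.7593  -0.0677]
 [ -1.1173   0.9093]
 [ -0.3444  -1.1133]]
```

Run:
```python
from fitw import *
np.set_printoptions(precision=4,suppress=True)
cam=pickle.load(open('w1.pkl','rb'))
V,W=np.load('poses.npy')
H=1000
ow=[((0,H,0),(415,180)),((0,-H,0),(133,181)),((65,-50,44),(175,295)),((95,-50,44),(181,341)),((125,-50,44),(187,385)),((43,70,30),(377,249))]
b=[('tb',(235,H,0),(104,35)),('tb',(235,-H,0),(315,76)),('tb',(0,H,0),(71,283)),('tb',(0,-H,0),(266,322)),
('sb',(235,H,0),(611,24)),('sb',(235,-H,0),(748,118)),('sb',(0,H,0),(448,223)),('sb',(0,-H,0),(583,320)),
('sb',(125,-67,32),(628,180)),('tb',(55,70,30),(93,234)),('sb',(55,70,30),(483,170))]
L=[(cam,P,(np.array(p)+.5)*.64-.5,1.) for P,p in ow]+[(C[T[k][0]],P,full(k,p),1.) for k,P,p in b]
def res(v,u=1):
    a=[]
    for c,P,p,w in L:
        P=np.array(P,float)
        if abs(P[1])==H: P[1]*=v[4]/H
        a.append(proj(c,brot(v[3]).apply(P/1e3)+v[:3])[0]-p)
    return np.concatenate(a)
s=least_squares(res,[*V,90],loss='soft_l1');print(s.x);print(res(s.x).reshape(-1,2))
```

```text
[ 0.4175  0.1917  0.0322 -0.1356 91.1733]
[[-4.2273  0.18  ]
 [-2.6648 -1.1419]
 [ 0.2406 -0.3576]
 [ 0.5583 -0.3754]
 [ 0.64   -0.7823]
 [-1.7591  3.5816]
 [-0.1957 -1.6369]
 [-0.8354 -0.9075]
 [-1.5123 -2.1301]
 [-0.5811 -1.1413]
 [-0.2598 -1.3572]
 [-0.4709 -1.7823]
 [-0.4388 -2.0191]
 [-2.4035  0.8054]
 [ 1.035   0.1466]
 [-0.8988  0.7611]
 [-0.0571 -0.9045]]
```

Run:
```python
import numpy as np
V,W=np.load('poses.npy');np.save('poses.npy',[[.4172,.192,.0325,-.1356],W])
from go import *
V,W=np.load('poses.npy')
need(bed((125,-50,80)),Bb*F)
```

```text
t 1.7 tcp [0.379  0.2886 0.2259] bed mm [ 52.615   90.5648 192.9782] open 69.9 F [-0.7464  0.6369 -1.1094] 0.0
turn [0.0035 0.0078 0.0039] shift cm in target axes [ -7.2385 -14.0565  11.2978] in present axes [ -7.0957 -14.1239  11.3043]
```

>>> send_rows:
  motion:
    - {"x": -1.8, "y": -3.5, "z": 2.4, "rx": 0.0035, "ry": 0.008, "rz": 0.004, "jaw": 7}
    - {"x": -1.8, "y": -3.5, "z": 2.4, "rx": 0, "ry": 0, "rz": 0, "jaw": 7}
    - {"x": -1.8, "y": -3.5, "z": 2.4, "rx": 0, "ry": 0, "rz": 0, "jaw": 7}
    - {"x": -1.8, "y": -3.5, "z": 2.4, "rx": 0, "ry": 0, "rz": 0, "jaw": 7}
    - {"x": 0, "y": 0, "z": 1.6, "rx": 0, "ry": 0, "rz": 0, "jaw": 7}

```text
clock: 2.2
tool_pos: [0.4638, 0.1535, 0.1754]
eef_rot: [0.07, 0.962, -0.027, 0.261]
contact_force: [-0.3, 0.6, 0.3]
opening: 0.794
finger_force: 0.0
```

Run:
```python
from go import *
import cv2,pickle
need(bed((125,-50,80)),Bb*F)
c=snapshot('wrist');pickle.dump(c,open('w2.pkl','wb'))
cv2.imwrite('pics/w2.png',cv2.resize(c['img'][:,:,::-1],(800,600),interpolation=cv2.INTER_CUBIC))
```

```text
t 2.2 tcp [0.4638 0.1535 0.1754] bed mm [115.9868 -31.7977  98.0912] open 69.9 F [-0.3492  0.5714  0.3001] 0.0
turn [-0.02    0.0076 -0.0048] shift cm in target axes [-0.9013 -1.8202  1.8091] in present axes [-0.8962 -1.7793  1.8519]
```

View pics/w2.png

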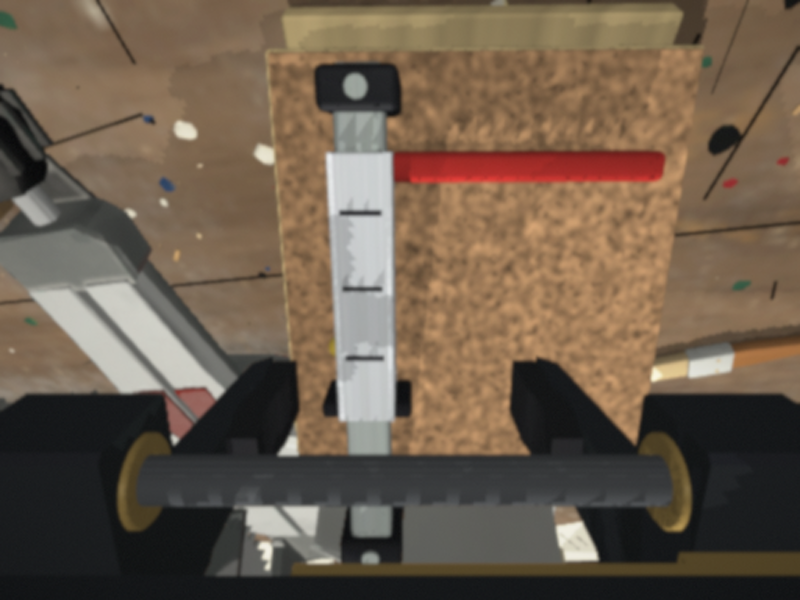

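```bash
cat > fb.py <<'E'
from fitw import *
np.set_printoptions(precision=4,suppress=True)
cam=pickle.load(open('w2.pkl','rb'))
V,W=np.load('poses.npy')
ow=[((65,-50,44),(360,213)),((95,-50,44),(362,289)),((125,-50,44),(364,357)),((43,-62,44),(327,152)),((43,-38,44),(393,152)),((155,-62,44),(339,420)),((155,-38,44),(395,420)),((21,-50,46),(355,85)),((43,70,30),(664,152)),((125,-67,32),(331,348)),((0,95,0),(703,45)),((0,-95,0),(267,48))]
v,r=fitw(cam,ow,[],brot,V,1);print(v);print(r)
g=lambda a:R.from_euler('ZYX',[a[3],-np.pi/6+a[4],a[5]])
def res(v):return np.concatenate([proj(cam,g(v).apply(np.array(P)/1e3)+v[:3])[0]-((np.array(p)+.5)*.64-.5) for P,p in ow[:10]])
s=least_squares(res,[*V,0,0],loss='soft_l1');print(s.x);print(res(s.x).reshape(-1,2))
E
python3 fb.py
```

```text
[ 0.4178  0.1924  0.0324 -0.1374]
[[ 0.2426 -0.1164]
 [ 0.3616 -0.7564]
 [ 0.3601 -0.4127]
 [-0.3793  0.8017]
 [-1.3087  0.686 ]
 [ 0.0762 -0.6259]
 [-0.8131 -0.3593]
 [ 0.7312  2.2066]
 [ 1.6903 -0.1262]
 [-1.279  -1.8812]
 [ 2.4983  0.243 ]
 [-2.6714  0.2935]]
[ 0.4164  0.1915  0.0331 -0.1396  0.009  -0.0352]
[[ 0.4844 -0.2083]
 [ 0.563  -0.3667]
 [ 0.52    0.2552]
 [-0.5295  0.1712]
 [-0.7156  0.1008]
 [-0.0246  0.48  ]
 [-0.5451  0.1108]
 [ 1.1593  0.9268]
 [ 0.1678 -0.6789]
 [-2.1063 -1.1422]]
```

Run:
```python
import numpy as np
V,W=np.load('poses.npy');np.save('poses.npy',[[.4177,.1923,.0325,-.1374],W])
from go import *
need(bed((126,-50,24)),Bb*F)
```

```text
t 2.25 tcp [0.464  0.1567 0.1736] bed mm [114.4544 -28.9186  96.7951] open 69.6 F [ 0.6942  1.187  -2.3154] 0.0
turn [-0.0167  0.0058  0.0001] shift cm in target axes [-1.1546 -2.1081  7.2795] in present axes [-1.1117 -1.9865  7.3203]
```

>>> send_rows:
  motion:
    - {"x": -0.4, "y": -1.0, "z": 0.5, "rx": -0.008, "ry": 0.003, "rz": 0, "jaw": 6}
    - {"x": -0.4, "y": -1.0, "z": 0.5, "rx": -0.008, "ry": 0.003, "rz": 0, "jaw": 6}
    - {"x": -0.3, "y": -0.1, "z": 1, "rx": 0, "ry": 0, "rz": 0, "jaw": 6}
    - {"x": 0, "y": 0, "z": 0.5, "rx": 0, "ry": 0, "rz": 0, "jaw": 6}
    - {"x": 0, "y": 0, "z": 0, "rx": 0, "ry": 0, "rz": 0, "jaw": 6}

```text
clock: 2.75
tool_pos: [0.4809, 0.138, 0.1586]
eef_rot: [0.061, 0.964, -0.016, 0.258]
contact_force: [0.1, -1.5, 0.7]
opening: 0.682
finger_force: 0.0
```

Run:
```python
from go import *
need(bed((126,-50,24)),Bb*F)
```

```text
t 2.75 tcp [0.4809 0.138  0.1586] bed mm [123.6881 -45.1353  74.2287] open 60.1 F [ 0.1202 -1.5153  0.69  ] 0.0
turn [ 0.0056 -0.0005  0.0088] shift cm in target axes [-0.2312 -0.4865  5.0229] in present axes [-0.2291 -0.5164  5.02  ]
```

>>> send_rows:
  motion:
    - {"x": -0.1, "y": -0.2, "z": 1, "rx": 0.003, "ry": 0, "rz": 0.004, "jaw": 6}
    - {"x": -0.1, "y": -0.2, "z": 1, "rx": 0.003, "ry": 0, "rz": 0.004, "jaw": 6}
    - {"x": 0, "y": 0, "z": 1, "rx": 0, "ry": 0, "rz": 0, "jaw": 6}
    - {"x": 0, "y": 0, "z": 0, "rx": 0, "ry": 0, "rz": 0, "jaw": 6}
    - {"x": 0, "y": 0, "z": 0, "rx": 0, "ry": 0, "rz": 0, "jaw": 6}

```text
clock: 3.25
tool_pos: [0.4964, 0.1299, 0.1338]
eef_rot: [0.067, 0.964, -0.019, 0.258]
contact_force: [-0.8, -0.3, -0.3]
opening: 0.676
finger_force: 0.0
```

Run:
```python
from go import *
need(bed((126,-50,24)),Bb*F)
import cv2,pickle
c=snapshot('wrist');pickle.dump(c,open('w3.pkl','wb'))
need(bed((126,-50,24)),Bb*F)
cv2.imwrite('pics/w3.png',cv2.resize(c['img'][:,:,::-1],(800,600),interpolation=cv2.INTER_CUBIC))
```

```text
t 3.25 tcp [0.4964 0.1299 0.1338] bed mm [125.575  -51.0308  44.4557] open 59.5 F [-0.8033 -0.3379 -0.3467] 0.0
turn [-0.0022 -0.0011 -0.0007] shift cm in target axes [-0.0425  0.1031  2.0456] in present axes [-0.0448  0.1075  2.0453]
t 3.3 tcp [0.4964 0.13   0.1341] bed mm [125.6703 -50.9414  44.7394] open 59.8 F [-1.2412  0.4465 -0.3767] 0.0
turn [-0.0019 -0.0008 -0.0006] shift cm in target axes [-0.033   0.0941  2.0739] in present axes [-0.0347  0.098   2.0737]
```

View pics/w3.png

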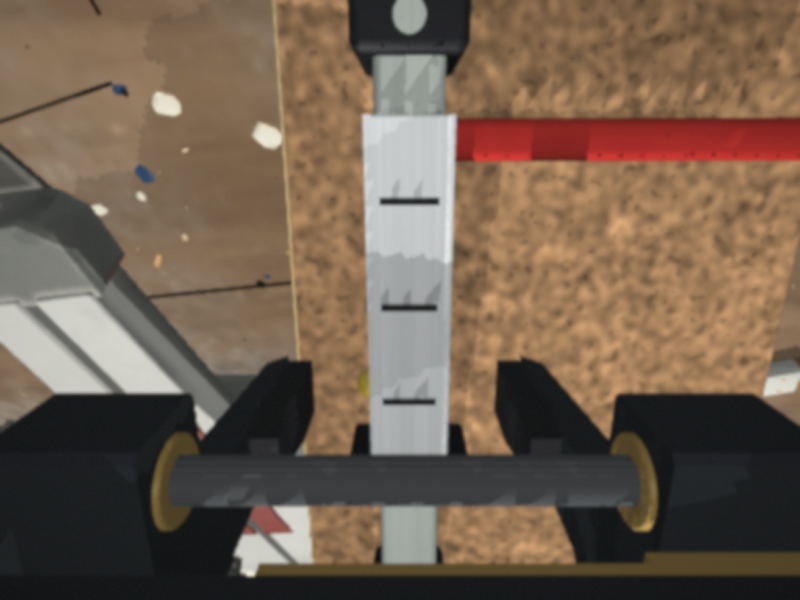

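>>> send_rows:
  motion:
    - {"x": 0, "y": 0.1, "z": 0.7, "rx": 0, "ry": 0, "rz": 0, "jaw": 6}
    - {"x": 0, "y": 0, "z": 0.7, "rx": 0, "ry": 0, "rz": 0, "jaw": 6}
    - {"x": 0, "y": 0, "z": 0.65, "rx": 0, "ry": 0, "rz": 0, "jaw": 6}
    - {"x": 0, "y": 0, "z": 0, "rx": 0, "ry": 0, "rz": 0, "jaw": 6}
    - {"x": 0, "y": 0, "z": 0, "rx": 0, "ry": 0, "rz": 0, "jaw": 6}

```text
clock: 3.8
tool_pos: [0.5068, 0.1295, 0.1162]
eef_rot: [0.067, 0.964, -0.019, 0.258]
contact_force: [-0.2, 0.0, -0.4]
opening: 0.683
finger_force: 0.0
```

Run:
```python
from go import *
need(bed((126,-50,24)),Bb*F)
from fitw import *
cam=pickle.load(open('w3.pkl','rb'))
ow=[((65,-50,44),(409,201)),((95,-50,44),(409,307)),((125,-50,44),(409,402)),((43,-62,44),(363,115)),((43,-38,44),(456,115)),((155,-50,44),(409,455)),((125,-67,32),(358,384))]
print(fitw(cam,ow[:6],[],brot,V,1))
```

```text
t 3.8 tcp [0.5068 0.1295 0.1162] bed mm [125.7455 -50.0025  24.0913] open 60.2 F [-0.1843  0.0122 -0.4269] 0.0
turn [-0.0019 -0.0007 -0.0007] shift cm in target axes [-0.0255  0.0002  0.0091] in present axes [-0.0255  0.0003  0.0091]
(array([ 0.4173,  0.1926,  0.0328, -0.1358]), array([[ 0.1624,  0.1384],
       [ 0.0708, -0.5263],
       [-0.0103, -1.847 ],
       [ 0.072 ,  0.1758],
       [-0.2182,  0.0583],
       [-0.0827, 17.2671]]))
```

>>> send_rows:
  grip_force: 35
  motion:
    - {"x": 0, "y": 0, "z": 0, "rx": 0, "ry": 0, "rz": 0, "jaw": 3.5}
    - {"x": 0, "y": 0, "z": 0, "rx": 0, "ry": 0, "rz": 0, "jaw": 3}
    - {"x": 0, "y": 0, "z": 0, "rx": 0, "ry": 0, "rz": 0, "jaw": 2}
    - {"x": 0, "y": 0, "z": 0, "rx": 0, "ry": 0, "rz": 0, "jaw": 1.5}
    - {"x": 0, "y": 0, "z": 0, "rx": 0, "ry": 0, "rz": 0, "jaw": 1.5}

```text
clock: 4.3
tool_pos: [0.5069, 0.13, 0.1167]
eef_rot: [0.067, 0.964, -0.018, 0.258]
contact_force: [-0.1, -1.6, 0.8]
opening: 0.268
finger_force: 34.7
```

>>> send_rows:
  motion:
    - {"x": 0, "y": 0, "z": 0, "rx": 0, "ry": 0, "rz": 0, "jaw": 1}
    - {"x": 0, "y": 0, "z": 0, "rx": 0, "ry": 0, "rz": 0, "jaw": 1}
    - {"x": 0, "y": 0, "z": 0, "rx": 0, "ry": 0, "rz": 0, "jaw": 1}
    - {"x": 0, "y": 0, "z": 0, "rx": 0, "ry": 0, "rz": 0, "jaw": 1}
    - {"x": 0, "y": 0, "z": 0, "rx": 0, "ry": 0, "rz": 0, "jaw": 1}

```text
clock: 4.8
tool_pos: [0.5069, 0.1299, 0.1166]
eef_rot: [0.067, 0.964, -0.018, 0.258]
contact_force: [-0.8, 0.8, 4.0]
opening: 0.267
finger_force: 34.6
```

Run:
```python
from go import *
need(bed((126,-50,24)),Bb*F)
```

```text
t 4.8 tcp [0.5069 0.1299 0.1166] bed mm [125.956  -49.5745  24.4105] open 23.5 F [-0.821   0.8242  3.9713] 34.62231100351346
turn [-0.001  -0.0001 -0.0004] shift cm in target axes [-0.0044 -0.0426  0.0411] in present axes [-0.0044 -0.0425  0.0411]
```

>>> send_rows:
  motion:
    - {"x": -0.2, "y": 0, "z": 0, "rx": 0, "ry": 0, "rz": 0, "jaw": 1}
    - {"x": -0.4, "y": 0, "z": 0, "rx": 0, "ry": 0, "rz": 0, "jaw": 1}
    - {"x": -0.4, "y": 0, "z": 0, "rx": 0, "ry": 0, "rz": 0, "jaw": 1}
    - {"x": -0.4, "y": 0, "z": 0, "rx": 0, "ry": 0, "rz": 0, "jaw": 1}
    - {"x": -0.2, "y": 0, "z": 0, "rx": 0, "ry": 0, "rz": 0, "jaw": 1}

```text
clock: 5.3
tool_pos: [0.5098, 0.1295, 0.1184]
eef_rot: [0.063, 0.967, -0.019, 0.245]
contact_force: [-13.7, 5.5, -21.2]
opening: 0.271
finger_force: 35.3
```

Run:
```python
from go import *
need(bed((156,-50,24)),Bb*F)
```

```text
t 5.3 tcp [0.5098 0.1295 0.1184] bed mm [129.3743 -49.6135  24.4923] open 23.9 F [-13.689    5.5252 -21.2066] 35.29793215555401
turn [-0.0016 -0.0281  0.0076] shift cm in target axes [-2.6626 -0.0387  0.0492] in present axes [-2.6625 -0.0588 -0.0255]
```

Run:
```python
from go import *
from fitw import proj,pickle
import cv2
c=snapshot('wrist');pickle.dump(c,open('w4.pkl','wb'))
need(bed((156,-50,24)),Bb*F)
for nm in('w3','w4'):
    cam=pickle.load(open(nm+'.pkl','rb'));g=cam['img'].mean(2)
    us=proj(cam,np.array([bed((x,-50,44)) for x in (43,65,95,125)]));print(nm,us)
    col=int(round(us[1,0]));prof=g[:,col-4:col+5].mean(1)
    print([ (r,int(prof[r])) for r in range(60,300) if prof[r]<100 and prof[r]<=min(prof[r-1],prof[r+1])], )
    r0=int(us[3,1]);print('button rows', [(r,int(((cam['img'][r,200:420,0].astype(int)-cam['img'][r,200:420,2])>90).sum())) for r in range(225,265,2)])
cv2.imwrite('pics/w4.png',cv2.resize(c['img'][120:300,150:390,::-1],(800,600),interpolation=cv2.INTER_CUBIC))
```

```text
t 5.35 tcp [0.5099 0.1295 0.1185] bed mm [129.5951 -49.616   24.5057] open 23.3 F [-12.0722   5.0671 -19.1599] 35.27251625921053
turn [-0.0016 -0.0277  0.0074] shift cm in target axes [-2.6405 -0.0384  0.0506] in present axes [-2.6405 -0.0579 -0.0225]
w3 [[261.2154  74.1449]
 [261.0994 128.9713]
 [260.9577 195.8878]
 [260.8322 255.1632]]
[(129, 48), (197, 38), (257, 42), (293, 49), (298, 53)]
button rows [(225, 0), (227, 0), (229, 0), (231, 0), (233, 0), (235, 4), (237, 2), (239, 0), (241, 0), (243, 2), (245, 3), (247, 4), (249, 4), (251, 3), (253, 1), (255, 0), (257, 0), (259, 0), (261, 0), (263, 0)]
w4 [[259.5846  57.6382]
 [259.0515 122.0507]
 [258.405  200.1729]
 [257.836  268.9249]]
[(130, 38), (209, 33), (278, 32), (293, 53), (298, 59)]
button rows [(225, 7), (227, 6), (229, 5), (231, 9), (233, 6), (235, 4), (237, 0), (239, 0), (241, 0), (243, 0), (245, 7), (247, 6), (249, 4), (251, 0), (253, 0), (255, 0), (257, 0), (259, 0), (261, 0), (263, 0)]
```

View pics/w4.png

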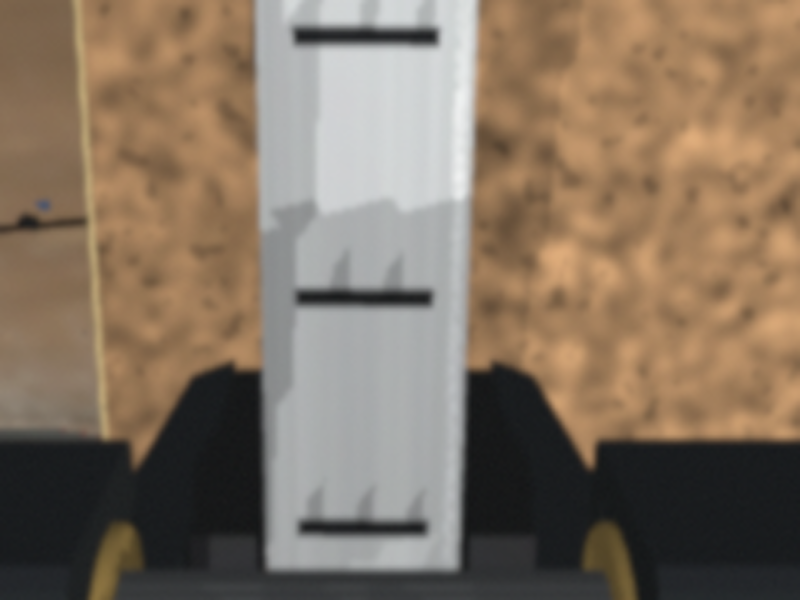

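>>> send_rows:
  motion:
    - {"x": -0.2, "y": 0, "z": 0, "rx": 0, "ry": 0, "rz": 0, "jaw": 1}
    - {"x": -0.2, "y": 0, "z": 0, "rx": 0, "ry": 0, "rz": 0, "jaw": 1}
    - {"x": -0.2, "y": 0, "z": 0, "rx": 0, "ry": 0, "rz": 0, "jaw": 1}
    - {"x": 0, "y": 0, "z": 0, "rx": 0, "ry": 0, "rz": 0, "jaw": 1}
    - {"x": 0, "y": 0, "z": 0, "rx": 0, "ry": 0, "rz": 0, "jaw": 1}

```text
clock: 5.85
tool_pos: [0.511, 0.1294, 0.1192]
eef_rot: [0.062, 0.969, -0.019, 0.24]
contact_force: [-17.0, 6.9, -26.3]
opening: 0.271
finger_force: 35.4
```

```bash
cat > trav.py <<'E'
from go import *
from fitw import proj,pickle
c=snapshot('wrist')
need(bed((156,-50,24)),Bb*F)
g=c['img'].mean(2)
# fit travel from the dark cross marks on the tube top
pts=lambda t:proj(c,np.array([bed((x+t,-50,44)) for x in (65,95,125)]))
col=int(round(pts(0)[1,0]));prof=cv2.GaussianBlur(g[:,col-4:col+5].mean(1)[:,None],(1,3),0).ravel() if 0 else g[:,col-4:col+5].mean(1)
best=[(sum(prof[int(round(r))] if 0<=r<270 else 150 for r in pts(t)[:,1]),t) for t in np.arange(-8,40,.5)]
print('travel mm',sorted(best)[:3],'offset ~0.7 at start')
E
python3 trav.py
```

```text
t 5.9 tcp [0.511  0.1293 0.1192] bed mm [130.9062 -49.6334  24.573 ] open 23.7 F [-17.7283   6.8617 -26.6993] 35.44297028396613
turn [-0.0018 -0.0371  0.0104] shift cm in target axes [-2.5094 -0.0367  0.0573] in present axes [-2.5093 -0.0626 -0.0356]
travel mm [(np.float64(235.51851851851853), np.float64(4.5)), (np.float64(268.85185185185185), np.float64(5.0)), (np.float64(283.9259259259259), np.float64(4.0))] offset ~0.7 at start
```

Run:
```python
from go import *
from fitw import proj,pickle
import cv2
from scipy.optimize import fsolve
a,b=[pickle.load(open(n,'rb')) for n in('w3.pkl','w4.pkl')]
pa=np.array([263,280])*.64
w=fsolve(lambda p:proj(a,[p[0],p[1],0])[0]-pa,[.6,.1]);print(w,proj(b,[*w,0]))
# track cork features
ga,gb=[cv2.cvtColor(k['img'],cv2.COLOR_RGB2GRAY) for k in(a,b)]
m=np.zeros_like(ga);m[110:225,310:480]=255
from scipy.optimize import brentq
f=cv2.goodFeaturesToTrack(ga,40,.01,6,mask=m);
# predicted positions by plane homography
G=np.array([[x,y,0] for x in (60,150) for y in (-20,80)])
H=cv2.getPerspectiveTransform(*[proj(k,np.array([bed(p) for p in G])).astype(np.float32) for k in(a,b)])
pred=cv2.perspectiveTransform(f,H)
q,st,e=cv2.calcOpticalFlowPyrLK(cv2.warpPerspective(ga,H,(512,384)),gb,pred,None,winSize=(25,25),maxLevel=3)
d=(q-pred)[st.ravel()==1].reshape(-1,2);print(len(d),np.median(d,0),np.percentile(d,25,0),np.percentile(d,75,0))
```

```text
[0.5638 0.0327] [[160.4063 183.9146]]
37 [ 0.1388 -0.1331] [-0.3283 -0.504 ] [31.6826  2.0345]
```

>>> send_rows:
  grip_force: 50
  motion:
    - {"x": 0, "y": 0, "z": 0, "rx": 0, "ry": 0, "rz": 0, "jaw": 1}
    - {"x": -0.2, "y": 0, "z": 0, "rx": 0, "ry": 0, "rz": 0, "jaw": 1}
    - {"x": -0.2, "y": 0, "z": 0, "rx": 0, "ry": 0, "rz": 0, "jaw": 1}
    - {"x": -0.2, "y": 0, "z": 0, "rx": 0, "ry": 0, "rz": 0, "jaw": 1}
    - {"x": 0, "y": 0, "z": 0, "rx": 0, "ry": 0, "rz": 0, "jaw": 1}

```text
clock: 6.4
tool_pos: [0.5117, 0.1292, 0.1197]
eef_rot: [0.061, 0.97, -0.019, 0.235]
contact_force: [-20.5, 8.2, -34.6]
opening: 0.267
finger_force: 50.6
```

```bash
python3 trav.py
```

```text
t 6.45 tcp [0.5117 0.1292 0.1197] bed mm [131.6858 -49.6067  24.6113] open 23.4 F [-21.0761   8.0145 -34.7673] 50.58396147595943
turn [-0.002  -0.0481  0.0133] shift cm in target axes [-2.4314 -0.0393  0.0611] in present axes [-2.4308 -0.0716 -0.0556]
travel mm [(np.float64(263.4074074074074), np.float64(5.0)), (np.float64(277.4074074074074), np.float64(5.5)), (np.float64(327.44444444444446), np.float64(4.5))] offset ~0.7 at start
```

Run:
```python
from go import *
s=get_state();print(s['q'],s['moment'],s['contact_force'],s['joint_torque'],s['finger_force'],s['opening'])
F_=s['contact_force'];print('lever',np.cross(F_,s['moment'])/(F_@F_))
r=R.from_quat(s['eef_rot']);print('F tool',r.inv().apply(F_),'M tool',r.inv().apply(s['moment']))
```

```text
[-0.5019  0.7874  0.0035  2.3655  2.5164  0.4833 -1.572 ] [1.9697 7.0674 0.1877] [-21.0761   8.0145 -34.7673] [  6.7011 -63.446   12.4565 -13.8794  -0.5847  12.3656   0.2641] 50.58396147595943 0.26609245115669317
lever [ 0.144  -0.0376 -0.0959]
F tool [35.3841  5.5679 20.8366] M tool [-1.0559  7.2579  0.2664]
```

>>> send_rows:
  motion:
    - {"x": 0.4, "y": 0, "z": 0, "rx": 0, "ry": 0, "rz": 0, "jaw": 1}
    - {"x": 0.4, "y": 0, "z": 0, "rx": 0, "ry": 0, "rz": 0, "jaw": 1}
    - {"x": 0.4, "y": 0, "z": 0, "rx": 0, "ry": 0, "rz": 0, "jaw": 1}
    - {"x": 0.4, "y": 0, "z": 0, "rx": 0, "ry": 0, "rz": 0, "jaw": 1}
    - {"x": 0, "y": 0, "z": 0, "rx": 0, "ry": 0, "rz": 0, "jaw": 1}

```text
clock: 6.95
tool_pos: [0.5115, 0.1293, 0.1195]
eef_rot: [0.065, 0.966, -0.018, 0.251]
contact_force: [-7.5, 3.9, -5.5]
opening: 0.265
finger_force: 49.5
```

>>> send_rows:
  grip_force: 16
  motion:
    - {"x": 0, "y": 0, "z": 0, "rx": 0, "ry": 0, "rz": 0, "jaw": 1}
    - {"x": 0, "y": 0, "z": 0, "rx": 0, "ry": 0, "rz": 0, "jaw": 1}
    - {"x": 0, "y": 0, "z": 0, "rx": 0, "ry": 0, "rz": 0, "jaw": 1}
    - {"x": 0, "y": 0, "z": 0, "rx": 0, "ry": 0, "rz": 0, "jaw": 1}
    - {"x": 0, "y": 0, "z": 0, "rx": 0, "ry": 0, "rz": 0, "jaw": 1}

```text
clock: 7.45
tool_pos: [0.5119, 0.1292, 0.1197]
eef_rot: [0.065, 0.965, -0.018, 0.252]
contact_force: [-7.7, 3.9, -6.5]
opening: 0.269
finger_force: 16.0
```

```bash
python3 trav.py
```

```text
t 7.5 tcp [0.5119 0.1292 0.1197] bed mm [131.855  -49.5582  24.5198] open 24.0 F [-6.8423  3.2872 -6.6519] 16.00142740636329
turn [-0.0013 -0.0136  0.0031] shift cm in target axes [-2.4145 -0.0442  0.052 ] in present axes [-2.4148 -0.0517  0.0192]
travel mm [(np.float64(240.55555555555554), np.float64(5.5)), (np.float64(260.4074074074074), np.float64(5.0)), (np.float64(310.48148148148147), np.float64(4.5))] offset ~0.7 at start
```

>>> send_rows:
  motion:
    - {"x": -0.2, "y": 0, "z": 0, "rx": 0, "ry": 0, "rz": 0, "jaw": 1}
    - {"x": -0.2, "y": 0, "z": 0, "rx": 0, "ry": 0, "rz": 0, "jaw": 1}
    - {"x": -0.2, "y": 0, "z": 0, "rx": 0, "ry": 0, "rz": 0, "jaw": 1}
    - {"x": 0, "y": 0, "z": 0, "rx": 0, "ry": 0, "rz": 0, "jaw": 1}
    - {"x": 0, "y": 0, "z": 0, "rx": 0, "ry": 0, "rz": 0, "jaw": 1}

```text
clock: 8.0
tool_pos: [0.5123, 0.1292, 0.12]
eef_rot: [0.063, 0.967, -0.019, 0.246]
contact_force: [-12.2, 5.5, -15.9]
opening: 0.271
finger_force: 16.4
```

```bash
python3 trav.py
```

```text
t 8.05 tcp [0.5123 0.1291 0.12  ] bed mm [132.3967 -49.5985  24.5891] open 23.8 F [-12.9627   4.7164 -16.0983] 16.404343581561847
turn [-0.0015 -0.0253  0.0069] shift cm in target axes [-2.3603 -0.0401  0.0589] in present axes [-2.3607 -0.0564 -0.0007]
travel mm [(np.float64(252.1851851851852), np.float64(5.0)), (np.float64(267.6296296296296), np.float64(5.5)), (np.float64(315.8888888888889), np.float64(4.5))] offset ~0.7 at start
```

Run:
```python
from go import *
from fitw import proj,pickle
c=pickle.load(open('w4.pkl','rb'))
for z in(13,32): print(z,[(x,proj(c,bed((x,-36,z)))[0].round(1)) for x in (100,110,115,120,125,130,140)])
print('button',proj(c,np.array([bed((125,-62,32)),bed((125,-67,32))])))
E2=c['extrinsics'];print('cam in bed',inbed(E2[:3,3]))
c=pickle.load(open('w3.pkl','rb'));print('w3 button',proj(c,np.array([bed((125,-62,32)),bed((125,-67,32))])), 'seen ~',358*.64,384*.64)
s=get_state();print(s['clock'])
```

```text
13 [(100, array([286.9, 191.7])), (110, array([286.2, 210.9])), (115, array([285.9, 220.3])), (120, array([285.6, 229.6])), (125, array([285.3, 238.6])), (130, array([285. , 247.6])), (140, array([284.5, 265. ]))]
32 [(100, array([290.6, 203.4])), (110, array([289.9, 224.9])), (115, array([289.5, 235.4])), (120, array([289.1, 245.7])), (125, array([288.7, 255.8])), (130, array([288.4, 265.8])), (140, array([287.7, 285.1]))]
button [[231.5186 255.3849]
 [220.5161 255.2978]]
cam in bed [ 59.0518 -50.105  161.4703]
w3 button [[237.5838 243.8861]
 [227.9494 243.8793]] seen ~ 229.12 245.76
8.05
```

>>> send_rows:
  motion:
    - {"x": 0.4, "y": 0, "z": 0, "rx": 0, "ry": 0, "rz": 0, "jaw": 1}
    - {"x": 0.4, "y": 0, "z": 0, "rx": 0, "ry": 0, "rz": 0, "jaw": 2.8}
    - {"x": 0.4, "y": 0, "z": 0, "rx": 0, "ry": 0, "rz": 0, "jaw": 5}
    - {"x": 0.4, "y": 0, "z": 0, "rx": 0, "ry": 0, "rz": 0, "jaw": 6}
    - {"x": 0.4, "y": 0, "z": 0, "rx": 0, "ry": 0, "rz": 0, "jaw": 6}

```text
clock: 8.55
tool_pos: [0.5057, 0.1297, 0.1157]
eef_rot: [0.067, 0.963, -0.018, 0.259]
contact_force: [0.6, 1.0, -1.0]
opening: 0.563
finger_force: 0.0
```

```bash
python3 trav.py
python3 - <<'E'
from go import *
import cv2,pickle
from fitw import proj
c=snapshot('wrist');pickle.dump(c,open('w5.pkl','wb'))
need(bed((124,-50,24)),Bb*F)
print(proj(c,np.array([bed((125,-62,32)),bed((125,-67,32))])))
cv2.imwrite('pics/w5.png',cv2.resize(c['img'][140:290,160:360,::-1],(800,600),interpolation=cv2.INTER_CUBIC))
E
```

```text
t 8.6 tcp [0.5048 0.1298 0.1153] bed mm [123.4833 -49.985   24.2944] open 54.2 F [-0.1419  0.2601 -0.5376] 0.0
turn [-0.0018 -0.0004 -0.0008] shift cm in target axes [-3.2517 -0.0015  0.0294] in present axes [-3.2517  0.0013  0.0281]
travel mm [(np.float64(240.59259259259258), np.float64(5.0)), (np.float64(287.8148148148148), np.float64(5.5)), (np.float64(290.66666666666663), np.float64(4.5))] offset ~0.7 at start
t 8.65 tcp [0.5049 0.1298 0.1154] bed mm [123.6841 -49.9529  24.2702] open 58.0 F [ 1.1489 -0.1613 -0.007 ] 0.0
turn [-0.0018 -0.0005 -0.0006] shift cm in target axes [-0.0316 -0.0047  0.027 ] in present axes [-0.0316 -0.0046  0.027 ]
[[232.4797 267.9722]
 [221.5916 267.9655]]
```

View pics/w5.png

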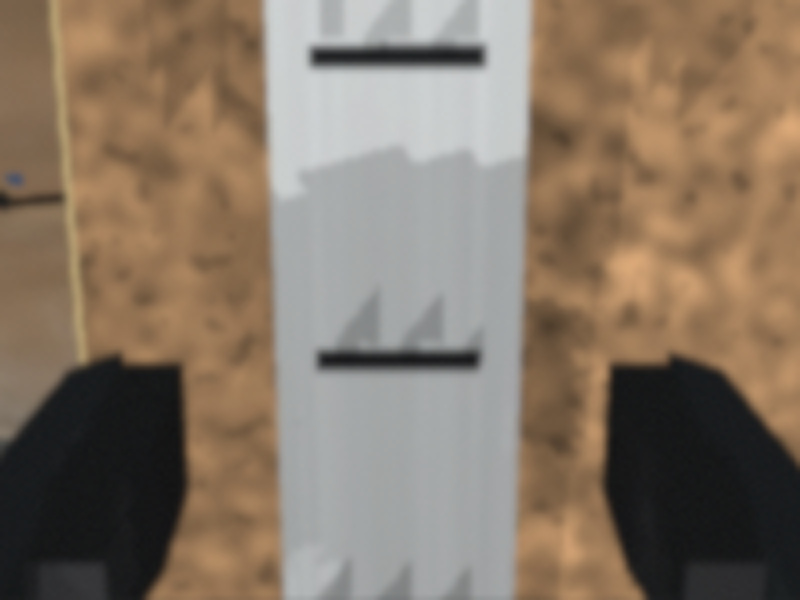

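>>> send_rows:
  grip_force: 10
  motion:
    - {"x": 0, "y": 0, "z": 0, "rx": 0, "ry": 0, "rz": 0, "jaw": 2.8}
    - {"x": -0.3, "y": 0, "z": 0, "rx": 0, "ry": 0, "rz": 0, "jaw": 2.8}
    - {"x": -0.5, "y": 0, "z": 0, "rx": 0, "ry": 0, "rz": 0, "jaw": 2.8}
    - {"x": -0.5, "y": 0, "z": 0, "rx": 0, "ry": 0, "rz": 0, "jaw": 2.8}
    - {"x": -0.5, "y": 0, "z": 0, "rx": 0, "ry": 0, "rz": 0, "jaw": 2.8}

```text
clock: 9.15
tool_pos: [0.5203, 0.1279, 0.1245]
eef_rot: [0.067, 0.964, -0.018, 0.257]
contact_force: [-4.1, 2.1, -7.4]
opening: 0.317
finger_force: 3.7
```

>>> send_rows:
  motion:
    - {"x": -0.3, "y": 0, "z": 0, "rx": 0, "ry": 0, "rz": 0, "jaw": 2.8}
    - {"x": -0.3, "y": 0, "z": 0, "rx": 0, "ry": 0, "rz": 0, "jaw": 2.8}
    - {"x": -0.3, "y": 0, "z": 0, "rx": 0, "ry": 0, "rz": 0, "jaw": 2.8}
    - {"x": 0, "y": 0, "z": 0, "rx": 0, "ry": 0, "rz": 0, "jaw": 2.8}
    - {"x": 0, "y": 0, "z": 0, "rx": 0, "ry": 0, "rz": 0, "jaw": 2.8}

```text
clock: 9.65
tool_pos: [0.5259, 0.1271, 0.1278]
eef_rot: [0.066, 0.964, -0.018, 0.255]
contact_force: [-4.4, 2.5, -6.1]
opening: 0.318
finger_force: 3.5
```

```bash
python3 trav.py
```

```text
t 9.7 tcp [0.5259 0.1271 0.1278] bed mm [148.247  -49.7737  24.4784] open 28.0 F [-5.1636  0.6034 -5.1756] 3.536348350021399
turn [-0.0014 -0.006   0.0013] shift cm in target axes [-0.7753 -0.0226  0.0478] in present axes [-0.7755 -0.0236  0.0432]
travel mm [(np.float64(169.85185185185185), np.float64(12.0)), (np.float64(199.07407407407408), np.float64(11.5)), (np.float64(249.11111111111111), np.float64(12.5))] offset ~0.7 at start
```

>>> send_rows:
  motion:
    - {"x": -0.3, "y": 0, "z": 0, "rx": 0, "ry": 0, "rz": 0, "jaw": 2.8}
    - {"x": -0.3, "y": 0, "z": 0, "rx": 0, "ry": 0, "rz": 0, "jaw": 2.8}
    - {"x": -0.3, "y": 0, "z": 0, "rx": 0, "ry": 0, "rz": 0, "jaw": 2.8}
    - {"x": -0.3, "y": 0, "z": 0, "rx": 0, "ry": 0, "rz": 0, "jaw": 2.8}
    - {"x": -0.2, "y": 0, "z": 0, "rx": 0, "ry": 0, "rz": 0, "jaw": 2.8}

```text
clock: 10.2
tool_pos: [0.5382, 0.1254, 0.135]
eef_rot: [0.066, 0.964, -0.018, 0.256]
contact_force: [-4.7, 2.1, -2.6]
opening: 0.319
finger_force: 2.1
```

>>> send_rows:
  motion:
    - {"x": -0.1, "y": 0, "z": 0, "rx": 0, "ry": 0, "rz": 0, "jaw": 2.8}
    - {"x": -0.1, "y": 0, "z": 0, "rx": 0, "ry": 0, "rz": 0, "jaw": 2.8}
    - {"x": -0.1, "y": 0, "z": 0, "rx": 0, "ry": 0, "rz": 0, "jaw": 2.8}
    - {"x": 0, "y": 0, "z": 0, "rx": 0, "ry": 0, "rz": 0, "jaw": 2.8}
    - {"x": 0, "y": 0, "z": 0, "rx": 0, "ry": 0, "rz": 0, "jaw": 2.8}

```text
clock: 10.7
tool_pos: [0.5422, 0.1249, 0.1373]
eef_rot: [0.066, 0.964, -0.018, 0.257]
contact_force: [-5.2, 2.0, -3.8]
opening: 0.315
finger_force: 2.9
```

```bash
python3 trav.py
```

```text
t 10.75 tcp [0.5422 0.1249 0.1372] bed mm [167.1556 -49.7377  24.4052] open 27.9 F [-3.9285  2.1749 -3.2746] 2.874713195815275
turn [-0.0013 -0.0018  0.    ] shift cm in target axes [ 1.1156 -0.0262  0.0405] in present axes [ 1.1155 -0.0261  0.0426]
travel mm [(np.float64(141.37037037037038), np.float64(31.0)), (np.float64(182.48148148148147), np.float64(30.5)), (np.float64(239.51851851851853), np.float64(1.0))] offset ~0.7 at start
```

>>> send_rows:
  motion:
    - {"x": -0.1, "y": 0, "z": 0, "rx": 0, "ry": 0, "rz": 0, "jaw": 2.8}
    - {"x": -0.1, "y": 0, "z": 0, "rx": 0, "ry": 0, "rz": 0, "jaw": 2.8}
    - {"x": -0.1, "y": 0, "z": 0, "rx": 0, "ry": 0, "rz": 0, "jaw": 2.8}
    - {"x": 0, "y": 0, "z": 0, "rx": 0, "ry": 0, "rz": 0, "jaw": 2.8}
    - {"x": 0, "y": 0, "z": 0, "rx": 0, "ry": 0, "rz": 0, "jaw": 2.8}

```text
clock: 11.25
tool_pos: [0.5428, 0.1248, 0.1376]
eef_rot: [0.066, 0.965, -0.018, 0.255]
contact_force: [-7.9, 2.9, -5.4]
opening: 0.318
finger_force: 4.6
```

```bash
python3 trav.py
```

```text
t 11.3 tcp [0.5428 0.1248 0.1377] bed mm [167.9174 -49.75    24.4753] open 27.9 F [-7.2962  2.733  -5.4073] 4.556246846623253
turn [-0.0014 -0.0064  0.0012] shift cm in target axes [ 1.1917 -0.025   0.0475] in present axes [ 1.1914 -0.0235  0.0552]
travel mm [(np.float64(165.14814814814815), np.float64(31.5)), (np.float64(225.33333333333334), np.float64(32.0)), (np.float64(236.2962962962963), np.float64(1.5))] offset ~0.7 at start
```

Run:
```python
from go import *
import cv2,pickle
from fitw import proj
c=snapshot('wrist');pickle.dump(c,open('w6.pkl','wb'))
p=proj(c,np.array([bed((125,-62,32)),bed((125,-67,32))]));print(p)
im=c['img'];h=cv2.cvtColor(im,cv2.COLOR_RGB2HSV);y=(h[...,0]>23)&(h[...,0]<34)&(h[...,1]>150)&(h[...,2]>90)
r0,c0=p[1].round().astype(int)[::-1];sub=y[r0-15:r0+16,c0-15:c0+25];print(sub.sum(),np.argwhere(sub).mean(0)+[r0-15,c0-15] if sub.any() else '')
cv2.imwrite('pics/w6.png',cv2.resize(im[80:290,140:420,::-1],(800,600),interpolation=cv2.INTER_CUBIC))
```

```text
[[229.6793 173.3412]
 [217.7618 173.3186]]
62 [173.8065 222.5323]
```

View pics/w6.png

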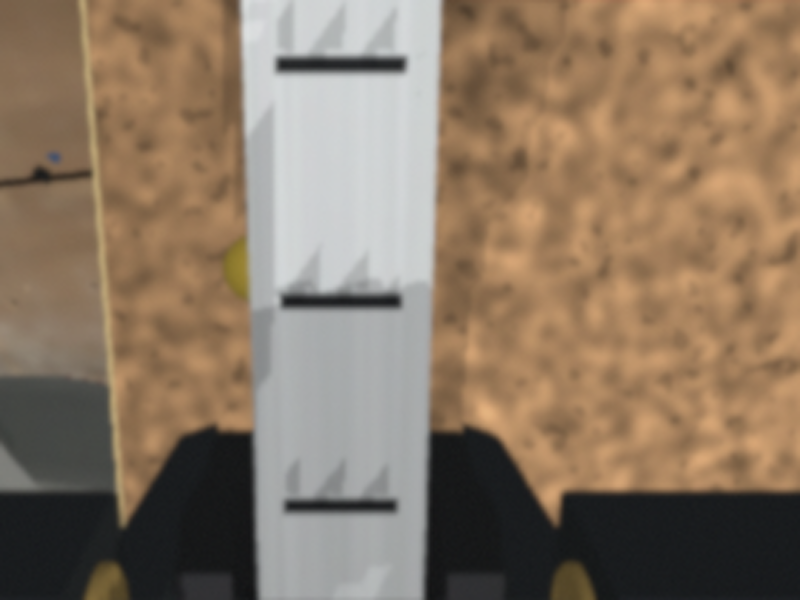

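>>> send_rows:
  motion:
    - {"x": 0.3, "y": 0, "z": 0, "rx": 0, "ry": 0, "rz": 0, "jaw": 5}
    - {"x": 0.4, "y": 0, "z": -0.5, "rx": 0, "ry": 0, "rz": 0, "jaw": 6}
    - {"x": 0, "y": 0, "z": -2.5, "rx": 0, "ry": 0, "rz": 0, "jaw": 7}
    - {"x": 0, "y": 0, "z": -3.5, "rx": 0, "ry": 0, "rz": 0, "jaw": 7}
    - {"x": 0, "y": 0, "z": -3.5, "rx": 0, "ry": 0, "rz": 0, "jaw": 7}

```text
clock: 11.85
tool_pos: [0.4912, 0.1319, 0.2241]
eef_rot: [0.068, 0.963, -0.018, 0.26]
contact_force: [-0.0, 0.9, 0.9]
opening: 0.75
finger_force: 0.0
```

```bash
cat >> go.py <<'E'
def Ro(yaw): # tool down, tool y along off-cut x
    c,s=np.cos(yaw),np.sin(yaw);return R.from_matrix(np.array([[-s,c,0],[c,s,0],[0,0,-1.]]))
E
python3 - <<'E'
from go import *
from fitw import proj,C
from scipy.optimize import fsolve
def ray(px,z): return fsolve(lambda p:proj(C['top'],[p[0],p[1],z])[0]-np.array(px)*.64,[.6,0])
print('nose tip',ray((420,405),.06),'turntable c',ray((425,250),.075),'handle front',ray((445,358),.25),'table edge R',ray((585,455),0))
need([W[0],W[1],.2],Ro(W[3]));print(get_state()['q'])
E
```

```text
nose tip [ 0.4127 -0.0335] turntable c [ 0.77   -0.0211] handle front [ 0.4958 -0.0678] table edge R [ 0.3319 -0.4224]
t 11.85 tcp [0.4912 0.1319 0.2241] bed mm [166.0338 -49.7754 125.3394] open 66.1 F [-0.0426  0.8757  0.8608] 0.0
turn [0.4086 0.4159 1.511 ] shift cm in target axes [-32.3555  -0.2839   2.4064] in present axes [  0.8731 -32.3565   2.2469]
[-0.702   0.5493  0.2282  2.3862  2.3579  0.2855 -1.4374]
```

>>> send_rows:
  motion:
    - {"x": 2.3, "y": -0.5, "z": -4, "rx": 0, "ry": 0, "rz": 0, "jaw": 7}
    - {"x": 2.3, "y": -0.5, "z": -4, "rx": 0, "ry": 0, "rz": 0, "jaw": 7}
    - {"x": -0.2, "y": -1.5, "z": 0.1, "rx": 0, "ry": 0, "rz": 0, "jaw": 7}
    - {"x": -0.4, "y": -3.3, "z": 0.2, "rx": 0, "ry": 0, "rz": 0, "jaw": 7}
    - {"x": -0.4, "y": -3.5, "z": 0.2, "rx": 0, "ry": 0, "rz": 0, "jaw": 7}

```text
clock: 12.35
tool_pos: [0.414, 0.0793, 0.2696]
eef_rot: [0.066, 0.964, -0.018, 0.258]
contact_force: [0.7, -0.3, -1.6]
opening: 0.794
finger_force: 0.0
```

>>> send_rows:
  motion:
    - {"x": -0.4, "y": -3.5, "z": 0.2, "rx": 0, "ry": 0, "rz": 0, "jaw": 7}
    - {"x": -0.4, "y": -3.5, "z": 0.2, "rx": 0, "ry": 0, "rz": 0, "jaw": 7}
    - {"x": -0.4, "y": -3.5, "z": 0.2, "rx": 0, "ry": 0, "rz": 0, "jaw": 7}
    - {"x": -0.4, "y": -3.5, "z": 0.2, "rx": 0, "ry": 0, "rz": 0, "jaw": 7}
    - {"x": -0.4, "y": -3.5, "z": 0.2, "rx": 0, "ry": 0, "rz": 0, "jaw": 7}

```text
clock: 12.85
tool_pos: [0.4186, -0.0141, 0.2647]
eef_rot: [0.066, 0.966, -0.02, 0.249]
contact_force: [0.8, -0.5, -0.6]
opening: 0.794
finger_force: 0.0
```

Run:
```python
from go import *
need([.43,-.19,.25],Ro(W[3]));s=get_state();print(s['q'],s['qd'])
```

```text
t 12.85 tcp [ 0.4186 -0.0141  0.2647] bed mm [ 141.3885 -204.3518  186.5113] open 69.9 F [ 0.8281 -0.547  -0.5705] 0.0
turn [0.3879 0.4026 1.5193] shift cm in target axes [-17.3237   3.2413   1.4718] in present axes [ -2.3327 -17.2591   3.0769]
[ 0.3415  0.404  -0.7879  2.5571  1.9133  0.5437 -0.7408] [ 1.7979  0.2167 -1.2918  0.0051 -0.0537  0.2284  0.817 ]
```

>>> send_rows:
  motion:
    - {"x": 0, "y": 0, "z": 0, "rx": 0, "ry": 0.13, "rz": 0, "jaw": 7}
    - {"x": 0, "y": 0, "z": 0, "rx": 0, "ry": 0.13, "rz": 0, "jaw": 7}
    - {"x": 0, "y": 0, "z": 0, "rx": 0, "ry": 0.13, "rz": 0, "jaw": 7}
    - {"x": 0, "y": 0, "z": 0, "rx": 0, "ry": 0.13, "rz": 0, "jaw": 7}
    - {"x": -0.3, "y": -2, "z": 0, "rx": 0, "ry": 0, "rz": 0, "jaw": 7}

```text
clock: 13.35
tool_pos: [0.4116, -0.0527, 0.2602]
eef_rot: [0.073, 0.987, -0.05, 0.135]
contact_force: [0.6, -1.2, -0.2]
opening: 0.789
finger_force: 0.0
```

>>> send_rows:
  motion:
    - {"x": -0.4, "y": -3, "z": 0, "rx": 0, "ry": 0, "rz": 0, "jaw": 7}
    - {"x": -0.4, "y": -3, "z": 0, "rx": 0, "ry": 0, "rz": 0, "jaw": 7}
    - {"x": -0.4, "y": -3, "z": 0, "rx": 0, "ry": 0, "rz": 0, "jaw": 7}
    - {"x": -0.4, "y": -3, "z": 0, "rx": 0, "ry": 0, "rz": 0, "jaw": 7}
    - {"x": -0.4, "y": -3, "z": 0, "rx": 0, "ry": 0, "rz": 0, "jaw": 7}

```text
clock: 13.85
tool_pos: [0.4039, -0.2063, 0.2769]
eef_rot: [0.073, 0.987, -0.052, 0.133]
contact_force: [-0.6, 0.0, -0.6]
opening: 0.791
finger_force: 0.0
```

Run:
```python
from go import *
need([.44,-.19,.2],Ro(W[3]));s=get_state();print(s['q'],s['qd'])
```

```text
t 13.85 tcp [ 0.4039 -0.2063  0.2769] bed mm [ 157.6543 -396.715   191.1557] open 69.7 F [-0.5871  0.0107 -0.6369] 0.0
turn [0.1453 0.2815 1.5315] shift cm in target axes [2.0499 3.3852 7.6873] in present axes [-1.1489  2.8052  8.0973]
[ 0.8561  0.4012 -0.7056  2.2533  0.863   0.4219  0.8793] [ 1.0128  0.1511 -0.3447 -0.3677 -0.4857  0.1559  1.272 ]
```

>>> send_rows:
  motion:
    - {"x": 0, "y": 0, "z": 0.5, "rx": 0.012, "ry": 0.0235, "rz": 0.1275, "jaw": 7}
    - {"x": 0, "y": 0, "z": 0.5, "rx": 0.012, "ry": 0.0235, "rz": 0.1275, "jaw": 7}
    - {"x": 0, "y": 0, "z": 0.5, "rx": 0.012, "ry": 0.0235, "rz": 0.1275, "jaw": 7}
    - {"x": 0, "y": 0, "z": 0.5, "rx": 0.012, "ry": 0.0235, "rz": 0.1275, "jaw": 7}
    - {"x": 0, "y": 0, "z": 0.5, "rx": 0.012, "ry": 0.0235, "rz": 0.1275, "jaw": 7}

```text
clock: 14.35
tool_pos: [0.4093, -0.2079, 0.2523]
eef_rot: [0.388, 0.918, -0.032, 0.083]
contact_force: [-0.5, -0.3, -0.3]
opening: 0.792
finger_force: 0.0
```

Run:
```python
from go import *
need([.44,-.19,.2],Ro(W[3]));s=get_state();print(s['q'],s['qd'])
```

```text
t 14.35 tcp [ 0.4093 -0.2079  0.2523] bed mm [ 150.1657 -397.6191  167.1087] open 69.8 F [-0.48   -0.2701 -0.2616] 0.0
turn [0.0845 0.1623 0.8893] shift cm in target axes [2.1497 2.833  5.2303] in present axes [0.0814 3.4204 5.3196]
[ 0.6826  0.4568 -0.5316  2.1775  0.6939  0.5105  0.3826] [-0.2257  0.1333  0.277  -0.1725 -0.4196  0.1699 -0.8407]
```

q7 falls with +rz, so this is the good direction; continue.

>>> send_rows:
  motion:
    - {"x": 0, "y": 0, "z": 0, "rx": 0.012, "ry": 0.0235, "rz": 0.1275, "jaw": 7}
    - {"x": 0, "y": 0, "z": 0, "rx": 0.012, "ry": 0.0235, "rz": 0.1275, "jaw": 7}
    - {"x": 0, "y": 0, "z": 0, "rx": 0.012, "ry": 0.0235, "rz": 0.1275, "jaw": 7}
    - {"x": 0, "y": 0, "z": 0, "rx": 0.012, "ry": 0.0235, "rz": 0.1275, "jaw": 7}
    - {"x": 0, "y": 0, "z": 0, "rx": 0.012, "ry": 0.0235, "rz": 0.1275, "jaw": 7}

```text
clock: 14.85
tool_pos: [0.4093, -0.2075, 0.2525]
eef_rot: [0.659, 0.752, -0.008, 0.023]
contact_force: [0.1, 1.0, 0.4]
opening: 0.792
finger_force: 0.0
```

>>> send_rows:
  motion:
    - {"x": 1, "y": 1.5, "z": 1.5, "rx": 0.012, "ry": 0.0235, "rz": 0.1275, "jaw": 7}
    - {"x": 1, "y": 1.5, "z": 1.5, "rx": 0.012, "ry": 0.0235, "rz": 0.1275, "jaw": 7}
    - {"x": 0, "y": 0, "z": 1, "rx": 0, "ry": 0, "rz": 0, "jaw": 7}
    - {"x": 0, "y": 0, "z": 0, "rx": 0, "ry": 0, "rz": 0, "jaw": 7}
    - {"x": 0, "y": 0, "z": 0, "rx": 0, "ry": 0, "rz": 0, "jaw": 7}

```text
clock: 15.35
tool_pos: [0.4372, -0.1861, 0.2117]
eef_rot: [0.746, 0.665, 0.001, -0.001]
contact_force: [-0.5, -0.4, 0.0]
opening: 0.792
finger_force: 0.0
```

Run:
```python
from go import *
import cv2,pickle
need([W[0],W[1],.2],Ro(W[3]));s=get_state();print(s['q'])
c=snapshot('wrist');pickle.dump(c,open('w7.pkl','wb'))
im=c['img'];h=cv2.cvtColor(im,cv2.COLOR_RGB2HSV)
from fitw import proj
P=[(sx*22.5,sy*85,30) for sx,sy in((1,1),(1,-1),(-1,-1),(-1,1))]
pr=proj(c,R.from_euler('Z',W[3]).apply(np.array(P)/1e3)+W[:3]);print('pred corners',pr)
ctr=pr.mean(0).round().astype(int);print('hsv at centre',h[ctr[1],ctr[0]])
m=cv2.inRange(h,(14,60,140),(28,170,255));n,l,st,ce=cv2.connectedComponentsWithStats(m)
k=1+np.argmax(st[1:,4]);print(st[k],ce[k]);
cn=max(cv2.findContours((l==k).astype(np.uint8),0,2)[0],key=cv2.contourArea);print(cv2.boxPoints(cv2.minAreaRect(cn)),cv2.approxPolyDP(cn,6,True).reshape(-1,2).tolist())
```

```text
t 15.35 tcp [ 0.4372 -0.1861  0.2117] bed mm [ 151.1917 -372.1613  119.665 ] open 69.8 F [-0.533  -0.4272  0.043 ] 0.0
turn [-0.0011 -0.0029  0.0058] shift cm in target axes [-0.1387  1.2663  1.1729] in present axes [-0.1494  1.2668  1.171 ]
[ 0.5443  0.5767 -0.368   2.0399  0.3566  0.5873 -0.1839]
pred corners [[295.6812  86.2642]
 [289.5351 247.3668]
 [249.0342 247.119 ]
 [248.6057  85.9609]]
hsv at centre [ 18 119 206]
[ 251   84   49  162 7147] [273.0586 163.006 ]
[[251.  84.]
 [299.  84.]
 [299. 245.]
 [251. 245.]] [[296, 84], [252, 85], [253, 245], [291, 245]]
```

Run:
```python
from fitw import *
c=pickle.load(open('w7.pkl','rb'));V,W=np.load('poses.npy')
k=lambda p:((np.array(p)+.5)/.64-.5)
ow=[((22.5,85,30),k((296.5,84))),((22.5,-85,30),k((291.5,245.5))),((-22.5,-85,30),k((252.5,245.5))),((-22.5,85,30),k((251.5,84.5)))]
w,r=fitw(c,ow,[],orot,W,1);print(w,r)
def res(v):return np.concatenate([proj(c,orot(v[2]).apply(np.array(P)/1e3)+[v[0],v[1],0])[0]-((np.array(p)+.5)*.64-.5) for P,p in ow])
s=least_squares(res,[W[0],W[1],W[3]]);print(s.x,s.fun)
W=[s.x[0],s.x[1],0,s.x[2]];np.save('poses.npy',[V,W])
import go;go.need([W[0],W[1],.06],go.Ro(W[3]))
```

```text
[ 0.4521648  -0.18769339  0.00047982 -0.11245643] [[ 0.89791329  0.37923778]
 [ 0.73928185 -0.21311892]
 [-0.64446461 -0.16990394]
 [-1.01917576 -0.03105989]]
[ 0.45218524 -0.18776843 -0.1127886 ] [ 0.89536693  0.48548928  0.69360338 -0.34399022 -0.6344213  -0.31296698
 -0.94655718  0.0586175 ]
t 15.4 tcp [ 0.4375 -0.1861  0.212 ] bed mm [ 151.5644 -372.1189  119.7337] open 70.1 F [-1.2274  0.5988  0.062 ] 0.0
turn [-0.0002 -0.0031 -0.0023] shift cm in target axes [-0.0009  1.483  15.1975] in present axes [-0.044   1.486  15.1971]
```

>>> send_rows:
  motion:
    - {"x": 0, "y": 0.7, "z": 2.8, "rx": 0, "ry": -0.003, "rz": 0, "jaw": 7}
    - {"x": 0, "y": 0.8, "z": 2.8, "rx": 0, "ry": 0, "rz": 0, "jaw": 7}
    - {"x": 0, "y": 0, "z": 2.8, "rx": 0, "ry": 0, "rz": 0, "jaw": 7}
    - {"x": 0, "y": 0, "z": 2.8, "rx": 0, "ry": 0, "rz": 0, "jaw": 7}
    - {"x": 0, "y": 0, "z": 2.8, "rx": 0, "ry": 0, "rz": 0, "jaw": 7}

```text
clock: 15.9
tool_pos: [0.4533, -0.1877, 0.0713]
eef_rot: [0.747, 0.665, 0.001, 0.0]
contact_force: [-0.2, 0.2, -0.4]
opening: 0.796
finger_force: 0.0
```

>>> send_rows:
  motion:
    - {"x": 0, "y": 0, "z": 0, "rx": 0, "ry": 0, "rz": 0, "jaw": 7}
    - {"x": 0, "y": 0, "z": 0, "rx": 0, "ry": 0, "rz": 0, "jaw": 7}
    - {"x": 0, "y": 0, "z": 0, "rx": 0, "ry": 0, "rz": 0, "jaw": 7}
    - {"x": 0, "y": 0, "z": 0, "rx": 0, "ry": 0, "rz": 0, "jaw": 7}
    - {"x": 0, "y": 0, "z": 0, "rx": 0, "ry": 0, "rz": 0, "jaw": 7}

```text
clock: 16.4
tool_pos: [0.4539, -0.1873, 0.0726]
eef_rot: [0.747, 0.665, 0.001, 0.001]
contact_force: [-0.0, 0.6, 0.5]
opening: 0.794
finger_force: 0.0
```

Run:
```python
from go import *
need([W[0],W[1],.016],Ro(W[3]))
```

```text
t 16.4 tcp [ 0.4539 -0.1873  0.0726] bed mm [  96.1024 -371.0179   -9.2347] open 70.0 F [-0.0055  0.6227  0.4507] 0.0
turn [ 0.0023 -0.0008 -0.0032] shift cm in target axes [-0.0705 -0.1645  5.6554] in present axes [-0.0758 -0.1775  5.6549]
```

>>> send_rows:
  motion:
    - {"x": -0.1, "y": -0.15, "z": 1.5, "rx": 0, "ry": 0, "rz": -0.003, "jaw": 7}
    - {"x": 0, "y": 0, "z": 1.5, "rx": 0, "ry": 0, "rz": 0, "jaw": 7}
    - {"x": 0, "y": 0, "z": 1.5, "rx": 0, "ry": 0, "rz": 0, "jaw": 7}
    - {"x": 0, "y": 0, "z": 1.1, "rx": 0, "ry": 0, "rz": 0, "jaw": 7}
    - {"x": 0, "y": 0, "z": 0, "rx": 0, "ry": 0, "rz": 0, "jaw": 7}

```text
clock: 16.9
tool_pos: [0.4514, -0.1874, 0.0147]
eef_rot: [0.746, 0.666, 0.0, -0.001]
contact_force: [-0.6, 0.5, -0.0]
opening: 0.795
finger_force: 0.0
```

>>> send_rows:
  grip_force: 25
  motion:
    - {"x": 0, "y": 0, "z": 0, "rx": 0, "ry": 0, "rz": 0, "jaw": 5.2}
    - {"x": 0, "y": 0, "z": 0, "rx": 0, "ry": 0, "rz": 0, "jaw": 4.6}
    - {"x": 0, "y": 0, "z": 0, "rx": 0, "ry": 0, "rz": 0, "jaw": 3.8}
    - {"x": 0, "y": 0, "z": 0, "rx": 0, "ry": 0, "rz": 0, "jaw": 3.8}
    - {"x": 0, "y": 0, "z": 0, "rx": 0, "ry": 0, "rz": 0, "jaw": 3.8}

```text
clock: 17.4
tool_pos: [0.452, -0.1878, 0.016]
eef_rot: [0.746, 0.666, 0.001, 0.0]
contact_force: [-0.5, 0.7, 5.7]
opening: 0.507
finger_force: 25.0
```

Run:
```python
from go import *
need([W[0],W[1],.016],Ro(W[3]))
```

```text
t 17.4 tcp [ 0.452  -0.1878  0.016 ] bed mm [  66.2952 -371.8258  -57.308 ] open 44.7 F [-0.4979  0.6669  5.726 ] 24.986219345591962
turn [ 0.0012 -0.0009 -0.0002] shift cm in target axes [0.0059 0.0152 0.0017] in present axes [0.0059 0.0152 0.0018]
```

Run:
```python
from fitw import *
def tri(t,s):
    r=least_squares(lambda p:np.r_[proj(C['top'],p)[0]-np.array(t)*.64,proj(C['scene'],p)[0]-np.array(s)*.64],[.55,-.05,.2]);return r.x.round(3),abs(r.fun).max().round(2)
print('handle front',tri((446,358),(425,300)),tri((442,358),(418,292)))
print('nose tip',tri((420,408),(378,390)))
# where does the head silhouette lie in scene for points at x=.48, z various
for x in(.47,.5,.53): print(x,[(z,(proj(C['scene'],[x,-.07,z])[0]/.64).round().tolist(),(proj(C['top'],[x,-.07,z])[0]/.64).round().tolist()) for z in(.15,.25,.35)])
```

```text
handle front (array([ 0.498, -0.073,  0.262]), np.float64(1.58)) (array([ 0.493, -0.062,  0.28 ]), np.float64(0.91))
nose tip (array([ 0.407, -0.034,  0.058]), np.float64(0.12))
0.47 [(0.15, [411.0, 349.0], [441.0, 376.0]), (0.25, [412.0, 312.0], [445.0, 371.0]), (0.35, [413.0, 271.0], [450.0, 364.0])]
0.5 [(0.15, [420.0, 341.0], [442.0, 362.0]), (0.25, [422.0, 304.0], [446.0, 356.0]), (0.35, [424.0, 263.0], [451.0, 349.0])]
0.53 [(0.15, [429.0, 332.0], [443.0, 349.0]), (0.25, [431.0, 296.0], [447.0, 341.0]), (0.35, [433.0, 255.0], [452.0, 333.0])]
```

>>> send_rows:
  grip_force: 35
  motion:
    - {"x": 0, "y": 0, "z": -1, "rx": 0, "ry": 0, "rz": 0, "jaw": 3.8}
    - {"x": 0, "y": 0, "z": -3, "rx": 0, "ry": 0, "rz": 0, "jaw": 3.8}
    - {"x": 0, "y": -0.6, "z": -4, "rx": 0, "ry": 0, "rz": 0, "jaw": 3.8}
    - {"x": 0, "y": -0.6, "z": -4, "rx": 0, "ry": 0, "rz": 0, "jaw": 3.8}
    - {"x": 0, "y": -0.6, "z": -4, "rx": 0, "ry": 0, "rz": 0, "jaw": 3.8}

```text
clock: 17.9
tool_pos: [0.4328, -0.1858, 0.1773]
eef_rot: [0.746, 0.666, 0.0, -0.0]
contact_force: [0.7, -0.6, -1.2]
opening: 0.508
finger_force: 35.0
```

>>> send_rows:
  motion:
    - {"x": 0, "y": -1, "z": -1.6, "rx": 0, "ry": 0, "rz": -0.14, "jaw": 3.8}
    - {"x": 0, "y": -1, "z": -1.6, "rx": 0, "ry": 0, "rz": -0.14, "jaw": 3.8}
    - {"x": 0, "y": -1, "z": -1.6, "rx": 0, "ry": 0, "rz": -0.14, "jaw": 3.8}
    - {"x": 0, "y": 0, "z": -1.6, "rx": 0, "ry": 0, "rz": -0.14, "jaw": 3.8}
    - {"x": 0, "y": 0, "z": -0.8, "rx": 0, "ry": 0, "rz": -0.14, "jaw": 3.8}

```text
clock: 18.4
tool_pos: [0.4034, -0.1871, 0.249]
eef_rot: [0.47, 0.883, -0.0, 0.001]
contact_force: [0.5, -0.1, -1.0]
opening: 0.506
finger_force: 35.0
```

>>> send_rows:
  motion:
    - {"x": 0, "y": 0, "z": 0, "rx": 0, "ry": 0, "rz": -0.14, "jaw": 3.8}
    - {"x": 0, "y": 0, "z": 0, "rx": 0, "ry": 0, "rz": -0.14, "jaw": 3.8}
    - {"x": 0, "y": 0, "z": 0, "rx": 0, "ry": 0, "rz": -0.14, "jaw": 3.8}
    - {"x": 0, "y": 0, "z": 0, "rx": 0, "ry": 0, "rz": -0.14, "jaw": 3.8}
    - {"x": 0, "y": 0, "z": 0, "rx": 0, "ry": 0, "rz": -0.14, "jaw": 3.8}

```text
clock: 18.9
tool_pos: [0.4032, -0.187, 0.2478]
eef_rot: [0.138, 0.99, -0.0, -0.0]
contact_force: [0.3, -0.2, -1.5]
opening: 0.509
finger_force: 35.0
```

Run:
```python
from go import *
Rd=R.from_euler('Z',V[3])*F
need([.385,-.07,.25],Rd);s=get_state();print(s['q'],s['qd'])
```

```text
t 18.9 tcp [ 0.4032 -0.187   0.2478] bed mm [ 140.1581 -377.6675  167.6678] open 44.8 F [ 0.2825 -0.1637 -1.4567] 34.97393681667745
turn [-0.0002 -0.0004 -0.1403] shift cm in target axes [ 3.4012 11.3361 -0.2216] in present axes [ 4.9528 10.7491 -0.2217]
[ 0.8874  0.5775 -0.8668  2.0681  0.6324  0.7814  0.9218] [ 0.2246  0.1199 -0.4045 -0.0105  0.2601  0.176   1.094 ]
```

>>> send_rows:
  motion:
    - {"x": 0, "y": 0, "z": 0, "rx": 0, "ry": 0, "rz": -0.14, "jaw": 3.8}
    - {"x": 1.1, "y": 2.8, "z": 0, "rx": 0, "ry": 0, "rz": 0, "jaw": 3.8}
    - {"x": 1.1, "y": 2.8, "z": 0, "rx": 0, "ry": 0, "rz": 0, "jaw": 3.8}
    - {"x": 1.1, "y": 2.8, "z": 0, "rx": 0, "ry": 0, "rz": 0, "jaw": 3.8}
    - {"x": 1.1, "y": 2.8, "z": 0, "rx": 0, "ry": 0, "rz": 0, "jaw": 3.8}

```text
clock: 19.4
tool_pos: [0.3754, -0.069, 0.2478]
eef_rot: [0.072, 0.997, -0.0, 0.0]
contact_force: [-0.1, -0.7, -1.5]
opening: 0.506
finger_force: 35.0
```

Run:
```python
from go import *
Rd=R.from_euler('Z',V[3])*F
need([.40,.10,.26],Rd);s=get_state();print(s['q'],s['qd'])
```

```text
t 19.4 tcp [ 0.3754 -0.069   0.2478] bed mm [ 102.4184 -264.6324  189.5305] open 44.6 F [-0.1487 -0.6755 -1.5096] 34.977268846705556
turn [-0.0001  0.0001 -0.0066] shift cm in target axes [-0.1177 17.0778 -1.2153] in present axes [-0.0052 17.0781 -1.2166]
[ 0.6702  0.5072 -0.906   2.2295  0.6455  0.6888  0.7306] [-0.6914 -0.1753  0.0075  0.3218 -0.0323 -0.2369 -0.7744]
```

>>> send_rows:
  motion:
    - {"x": 0, "y": 3, "z": -0.2, "rx": 0, "ry": 0, "rz": -0.0065, "jaw": 3.8}
    - {"x": 0, "y": 3.5, "z": -0.3, "rx": 0, "ry": 0, "rz": 0, "jaw": 3.8}
    - {"x": 0, "y": 3.5, "z": -0.3, "rx": 0, "ry": 0, "rz": 0, "jaw": 3.8}
    - {"x": 0, "y": 3.5, "z": -0.3, "rx": 0, "ry": 0, "rz": 0, "jaw": 3.8}
    - {"x": 0, "y": 3.5, "z": -0.3, "rx": 0, "ry": 0, "rz": 0, "jaw": 3.8}

```text
clock: 19.9
tool_pos: [0.3994, 0.0995, 0.2622]
eef_rot: [0.068, 0.998, -0.0, 0.0]
contact_force: [1.0, -1.2, -1.3]
opening: 0.512
finger_force: 35.0
```

Run:
```python
from go import *
Rd=R.from_euler('Z',V[3])*F
p=bed((178,45,100));print(p)
need(p,Bb*F);s=get_state();print(s['q'],s['qd'])
```

```text
[0.527  0.2226 0.2081]
t 19.9 tcp [0.3994 0.0995 0.2622] bed mm [110.1766 -94.3855 201.6353] open 45.1 F [ 0.9612 -1.151  -1.3307] 34.9775530770421
turn [-0.0003 -0.5229  0.0006] shift cm in target axes [-6.7823 13.9386 10.1635] in present axes [-10.9589  13.9352   5.4123]
[ 0.2411  0.5146 -0.8966  2.1335  0.5927  0.761   0.3931] [-0.8464  0.0915  0.048  -0.3506 -0.0872  0.2358 -0.6086]
```

>>> send_rows:
  motion:
    - {"x": 0, "y": 3.5, "z": 0, "rx": 0, "ry": 0, "rz": 0, "jaw": 3.8}
    - {"x": 0, "y": 3.5, "z": 0, "rx": 0, "ry": 0, "rz": 0, "jaw": 3.8}
    - {"x": 0, "y": 3.5, "z": 0, "rx": 0, "ry": 0, "rz": 0, "jaw": 3.8}
    - {"x": 0, "y": 3.4, "z": 0, "rx": 0, "ry": 0, "rz": 0, "jaw": 3.8}
    - {"x": 0, "y": 0, "z": 0, "rx": 0, "ry": -0.105, "rz": 0, "jaw": 3.8}

```text
clock: 20.4
tool_pos: [0.4214, 0.2415, 0.2622]
eef_rot: [0.069, 0.996, 0.001, 0.054]
contact_force: [-0.5, -1.1, -2.1]
opening: 0.507
finger_force: 35.0
```

>>> send_rows:
  motion:
    - {"x": 0, "y": 0, "z": 0, "rx": 0, "ry": -0.105, "rz": 0, "jaw": 3.8}
    - {"x": 0, "y": 0, "z": 0, "rx": 0, "ry": -0.105, "rz": 0, "jaw": 3.8}
    - {"x": 0, "y": 0, "z": 0, "rx": 0, "ry": -0.105, "rz": 0, "jaw": 3.8}
    - {"x": 0, "y": 0, "z": 0, "rx": 0, "ry": -0.103, "rz": 0, "jaw": 3.8}
    - {"x": 0, "y": 0, "z": 0, "rx": 0, "ry": 0, "rz": 0, "jaw": 3.8}

```text
clock: 20.9
tool_pos: [0.4166, 0.236, 0.2612]
eef_rot: [0.064, 0.967, -0.019, 0.245]
contact_force: [-0.4, 0.8, -2.3]
opening: 0.508
finger_force: 35.0
```

Run:
```python
from go import *
need(bed((178,45,70)),Bb*F);s=get_state();print(s['q'],s['qd'])
```

```text
t 20.9 tcp [0.4166 0.236  0.2612] bed mm [108.2415  43.1812 201.6324] open 44.7 F [-0.4361  0.7731 -2.3082] 34.97908710502088
turn [-0.0024 -0.027   0.0069] shift cm in target axes [-6.9759  0.1819 13.1632] in present axes [-7.3298  0.1647 12.9697]
[-0.5504  0.4638 -0.4935  2.3015  1.3515  0.6747 -0.7424] [ 0.0803  0.005  -0.0116 -0.0793 -0.1466 -0.0136  0.2269]
```

>>> send_rows:
  motion:
    - {"x": -1.75, "y": 0, "z": 3.2, "rx": -0.002, "ry": -0.027, "rz": 0.007, "jaw": 3.8}
    - {"x": -1.75, "y": 0, "z": 3.2, "rx": 0, "ry": 0, "rz": 0, "jaw": 3.8}
    - {"x": -1.75, "y": 0.2, "z": 3.2, "rx": 0, "ry": 0, "rz": 0, "jaw": 3.8}
    - {"x": -1.75, "y": 0, "z": 3.2, "rx": 0, "ry": 0, "rz": 0, "jaw": 3.8}
    - {"x": 0, "y": 0, "z": 0, "rx": 0, "ry": 0, "rz": 0, "jaw": 3.8}

```text
clock: 21.4
tool_pos: [0.5464, 0.2156, 0.183]
eef_rot: [0.074, 0.963, -0.02, 0.258]
contact_force: [-1.0, -0.5, -1.5]
opening: 0.503
finger_force: 35.0
```

Run:
```python
from go import *
import cv2
snapshot('top')
need(bed((176,45,20)),Bb*F)
c=snapshot('wrist');cv2.imwrite('pics/w8.png',c['img'][:,:,::-1])
from fitw import proj,pickle
pickle.dump(c,open('w8.pkl','wb'))
h=cv2.cvtColor(c['img'],cv2.COLOR_RGB2HSV)
# red stop visible extent, wood lower end edge at columns around the prediction
t=get_state()['tool_pos'];ti=inbed(t)
P=lambda a:proj(c,np.array([bed(p) for p in a])).round(1)
print('pred wood low-end top corners',P([(ti[0]-85,ti[1]-22.5,ti[2]+14),(ti[0]-85,ti[1]+22.5,ti[2]+14)]),'stop face pred',P([(86,-38,30),(86,70,30),(74,70,30)]))
m=cv2.inRange(h,(0,150,80),(6,255,255))|cv2.inRange(h,(174,150,80),(180,255,255));ys,xs=np.nonzero(m[:300]);print('red',xs.min(),xs.max(),ys.min(),ys.max(),np.percentile(ys,[2,98]))
```

```text
t 21.45 tcp [0.5441 0.2171 0.1837] bed mm [181.1105  41.9122  70.0317] open 44.5 F [-0.2793 -0.317  -1.5764] 34.978203903883696
turn [-0.0059 -0.0012 -0.011 ] shift cm in target axes [0.511  0.3088 5.0032] in present axes [0.5087 0.3325 5.0019]
pred wood low-end top corners [[195.8  61.6]
 [322.5  60.1]] stop face pred [[103.1  55.3]
 [311.6  52.8]
 [312.5  27. ]]
red 5 445 13 206 [29. 58.]
```

>>> send_rows:
  motion:
    - {"x": 0.1, "y": 0.15, "z": 1.2, "rx": -0.003, "ry": 0, "rz": -0.005, "jaw": 3.8}
    - {"x": 0.1, "y": 0.15, "z": 1.2, "rx": -0.003, "ry": 0, "rz": -0.005, "jaw": 3.8}
    - {"x": 0, "y": 0, "z": 1.2, "rx": 0, "ry": 0, "rz": 0, "jaw": 3.8}
    - {"x": 0, "y": 0, "z": 1, "rx": 0, "ry": 0, "rz": 0, "jaw": 3.8}
    - {"x": 0, "y": 0, "z": 0, "rx": 0, "ry": 0, "rz": 0, "jaw": 3.8}

```text
clock: 22.0
tool_pos: [0.5635, 0.2197, 0.1436]
eef_rot: [0.064, 0.964, -0.016, 0.258]
contact_force: [-0.5, -0.1, -0.8]
opening: 0.506
finger_force: 35.0
```

Run:
```python
from go import *
import cv2
from fitw import proj,pickle
c=snapshot('wrist');pickle.dump(c,open('w9.pkl','wb'))
need(bed((176,45,20)),Bb*F)
ti=inbed(get_state()['tool_pos'])
P=lambda a:proj(c,np.array([bed(p) for p in a])).round(1)
print('pred wood corners',P([(ti[0]-85,ti[1]-22.5,ti[2]+14),(ti[0]-85,ti[1]+22.5,ti[2]+14)]),'stop',P([(86,-38,30),(86,70,30),(74,70,30)]))
h=cv2.cvtColor(c['img'],cv2.COLOR_RGB2HSV)
m=cv2.inRange(h,(0,150,80),(6,255,255))|cv2.inRange(h,(174,150,80),(180,255,255))
for col in (200,230,260,290,330): print(col,np.nonzero(m[:150,col])[0][[0,-1]] if m[:150,col].any() else None)
w=cv2.inRange(h,(14,60,150),(28,150,255))
for r in (90,110,130,150): x=np.nonzero(w[r,150:380])[0]+150; print(r,x.min() if len(x) else 0,x.max() if len(x) else 0,len(x))
```

```text
t 22.05 tcp [0.5634 0.22   0.144 ] bed mm [177.4319  47.3712  26.3198] open 44.7 F [ 1.7763  0.089  -1.8839] 34.978238800540566
turn [ 0.0045 -0.0005  0.0032] shift cm in target axes [ 0.1432 -0.2371  0.632 ] in present axes [ 0.1436 -0.2395  0.631 ]
pred wood corners [[197.8  64. ]
 [323.2  64.5]] stop [[ 37.6  47.9]
 [319.1  49.1]
 [321.   14.2]]
200 [14 53]
230 [14 53]
260 [15 49]
290 [15 53]
330 None
90 174 355 144
110 155 354 132
130 150 353 160
150 153 379 150
```

>>> send_rows:
  motion:
    - {"x": 0, "y": -0.12, "z": 0.3, "rx": 0.004, "ry": 0, "rz": 0.003, "jaw": 3.8}
    - {"x": 0, "y": -0.1, "z": 0.3, "rx": 0, "ry": 0, "rz": 0, "jaw": 3.8}
    - {"x": 0, "y": 0, "z": 0.15, "rx": 0, "ry": 0, "rz": 0, "jaw": 3.8}
    - {"x": 0, "y": 0, "z": 0, "rx": 0, "ry": 0, "rz": 0, "jaw": 3.8}
    - {"x": 0, "y": 0, "z": 0, "rx": 0, "ry": 0, "rz": 0, "jaw": 3.8}

```text
clock: 22.55
tool_pos: [0.567, 0.2174, 0.1375]
eef_rot: [0.066, 0.964, -0.017, 0.258]
contact_force: [-0.4, 0.5, -0.5]
opening: 0.504
finger_force: 35.0
```

>>> send_rows:
  motion:
    - {"x": 0, "y": 0, "z": 0.1, "rx": 0, "ry": 0, "rz": 0, "jaw": 3.8}
    - {"x": 0, "y": 0, "z": 0.1, "rx": 0, "ry": 0, "rz": 0, "jaw": 3.8}
    - {"x": 0, "y": 0, "z": 0, "rx": 0, "ry": 0, "rz": 0, "jaw": 3.8}
    - {"x": 0, "y": 0, "z": 0, "rx": 0, "ry": 0, "rz": 0, "jaw": 3.8}
    - {"x": 0, "y": 0, "z": 0, "rx": 0, "ry": 0, "rz": 0, "jaw": 3.8}

```text
clock: 23.05
tool_pos: [0.5673, 0.2175, 0.1371]
eef_rot: [0.066, 0.964, -0.017, 0.259]
contact_force: [-7.9, -1.5, 13.3]
opening: 0.506
finger_force: 35.0
```

```bash
cat > fb2.py <<'E'
from go import *
need(bed((171,45,16)),Bb*F);s=get_state();print('F bed',Bb.inv().apply(s['contact_force']))
E
python3 fb2.py
```

```text
t 23.05 tcp [0.5673 0.2175 0.1371] bed mm [177.6411  45.4304  18.2329] open 44.6 F [-7.9371 -1.4555 13.3166] 34.983002096414566
turn [0.0013 0.0013 0.0007] shift cm in target axes [ 0.6641 -0.043   0.2233] in present axes [ 0.6644 -0.0429  0.2224]
F bed [ 0.022  -2.5289 15.364 ]
```

>>> send_rows:
  motion:
    - {"x": 0, "y": 0, "z": -0.15, "rx": 0, "ry": 0, "rz": 0, "jaw": 3.8}
    - {"x": 0.2, "y": -0.03, "z": 0, "rx": 0, "ry": 0, "rz": 0, "jaw": 3.8}
    - {"x": 0.2, "y": 0, "z": 0, "rx": 0, "ry": 0, "rz": 0, "jaw": 3.8}
    - {"x": 0.1, "y": 0, "z": 0, "rx": 0, "ry": 0, "rz": 0, "jaw": 3.8}
    - {"x": 0, "y": 0, "z": 0, "rx": 0, "ry": 0, "rz": 0, "jaw": 3.8}

```text
clock: 23.55
tool_pos: [0.5636, 0.2179, 0.135]
eef_rot: [0.066, 0.963, -0.017, 0.259]
contact_force: [-1.0, -0.6, 5.4]
opening: 0.51
finger_force: 35.0
```

```bash
python3 fb2.py
```

```text
t 23.55 tcp [0.5636 0.2179 0.135 ] bed mm [173.3277  45.3615  18.2601] open 45.0 F [-1.0406 -0.6204  5.365 ] 34.982222970575094
turn [ 0.001   0.0019 -0.0002] shift cm in target axes [ 0.2328 -0.0362  0.226 ] in present axes [ 0.2332 -0.0364  0.2255]
F bed [ 1.8634 -0.7571  5.1191]
```

>>> send_rows:
  motion:
    - {"x": 0.1, "y": -0.03, "z": 0, "rx": 0, "ry": 0, "rz": 0, "jaw": 3.8}
    - {"x": 0.1, "y": 0, "z": 0, "rx": 0, "ry": 0, "rz": 0, "jaw": 3.8}
    - {"x": 0.1, "y": 0, "z": 0, "rx": 0, "ry": 0, "rz": 0, "jaw": 3.8}
    - {"x": 0, "y": 0, "z": 0, "rx": 0, "ry": 0, "rz": 0, "jaw": 3.8}
    - {"x": 0, "y": 0, "z": 0, "rx": 0, "ry": 0, "rz": 0, "jaw": 3.8}

```text
clock: 24.05
tool_pos: [0.5613, 0.218, 0.1337]
eef_rot: [0.066, 0.963, -0.017, 0.26]
contact_force: [-0.8, -0.6, 6.3]
opening: 0.511
finger_force: 35.0
```

```bash
python3 fb2.py
```

```text
t 24.05 tcp [0.5613 0.218  0.1337] bed mm [170.7655  45.1788  18.2716] open 45.0 F [-0.8384 -0.6012  6.3084] 34.97841046191752
turn [ 0.0012  0.0026 -0.0004] shift cm in target axes [-0.0235 -0.0179  0.2272] in present axes [-0.0229 -0.0181  0.2272]
F bed [ 2.5063 -0.7104  5.8373]
```

>>> send_rows:
  motion:
    - {"x": 0.1, "y": 0, "z": 0, "rx": 0, "ry": 0, "rz": 0, "jaw": 3.8}
    - {"x": 0.1, "y": 0, "z": 0, "rx": 0, "ry": 0, "rz": 0, "jaw": 3.8}
    - {"x": 0.1, "y": 0, "z": 0, "rx": 0, "ry": 0, "rz": 0, "jaw": 3.8}
    - {"x": 0, "y": 0, "z": 0, "rx": 0, "ry": 0, "rz": 0, "jaw": 3.8}
    - {"x": 0, "y": 0, "z": 0, "rx": 0, "ry": 0, "rz": 0, "jaw": 3.8}

```text
clock: 24.55
tool_pos: [0.5595, 0.2182, 0.1327]
eef_rot: [0.067, 0.963, -0.017, 0.26]
contact_force: [1.1, -0.8, 6.7]
opening: 0.509
finger_force: 35.0
```

```bash
python3 fb2.py
```

```text
t 24.55 tcp [0.5595 0.2182 0.1327] bed mm [168.6788  45.1023  18.2782] open 44.8 F [ 1.1138 -0.8278  6.7199] 34.97780551202595
turn [ 0.001   0.0044 -0.001 ] shift cm in target axes [-0.2321 -0.0102  0.2278] in present axes [-0.2311 -0.0102  0.2288]
F bed [ 4.4137 -0.6675  5.2112]
```

>>> send_rows:
  motion:
    - {"x": 0.1, "y": 0, "z": 0, "rx": 0, "ry": 0, "rz": 0, "jaw": 3.8}
    - {"x": 0.1, "y": 0, "z": 0, "rx": 0, "ry": 0, "rz": 0, "jaw": 3.8}
    - {"x": 0, "y": 0, "z": 0, "rx": 0, "ry": 0, "rz": 0, "jaw": 3.8}
    - {"x": 0, "y": 0, "z": 0, "rx": 0, "ry": 0, "rz": 0, "jaw": 3.8}
    - {"x": 0, "y": 0, "z": 0, "rx": 0, "ry": 0, "rz": 0, "jaw": 3.8}

```text
clock: 25.05
tool_pos: [0.559, 0.2183, 0.1323]
eef_rot: [0.067, 0.963, -0.017, 0.262]
contact_force: [3.0, -1.0, 8.6]
opening: 0.504
finger_force: 35.0
```

```bash
python3 fb2.py
```

```text
t 25.05 tcp [0.559  0.2183 0.1323] bed mm [168.0474  45.1046  18.2665] open 44.4 F [ 2.9649 -1.005   8.6399] 34.97123789973557
turn [ 0.0007  0.007  -0.0016] shift cm in target axes [-0.2953 -0.0105  0.2267] in present axes [-0.2937 -0.0102  0.2287]
F bed [ 6.9827 -0.5894  5.945 ]
```

>>> send_rows:
  grip_force: 8
  motion:
    - {"x": -0.1, "y": 0, "z": -0.05, "rx": 0, "ry": 0, "rz": 0, "jaw": 3.8}
    - {"x": -0.05, "y": 0, "z": -0.05, "rx": 0, "ry": 0, "rz": 0, "jaw": 3.8}
    - {"x": 0, "y": 0, "z": 0, "rx": 0, "ry": 0, "rz": 0, "jaw": 3.8}
    - {"x": 0, "y": 0, "z": 0, "rx": 0, "ry": 0, "rz": 0, "jaw": 4.5}
    - {"x": 0, "y": 0, "z": 0, "rx": 0, "ry": 0, "rz": 0, "jaw": 4.8}

```text
clock: 25.55
tool_pos: [0.5564, 0.2181, 0.1315]
eef_rot: [0.066, 0.964, -0.018, 0.258]
contact_force: [-0.0, 0.4, 0.4]
opening: 0.544
finger_force: 0.0
```

>>> send_rows:
  motion:
    - {"x": 0, "y": 0, "z": 0, "rx": 0, "ry": 0, "rz": 0, "jaw": 5.2}
    - {"x": 0, "y": 0, "z": 0, "rx": 0, "ry": 0, "rz": 0, "jaw": 5.8}
    - {"x": 0, "y": 0, "z": 0, "rx": 0, "ry": 0, "rz": 0, "jaw": 6.2}
    - {"x": 0, "y": 0, "z": 0, "rx": 0, "ry": 0, "rz": 0, "jaw": 6.5}
    - {"x": 0, "y": 0, "z": 0, "rx": 0, "ry": 0, "rz": 0, "jaw": 6.5}

```text
clock: 26.05
tool_pos: [0.5567, 0.2181, 0.132]
eef_rot: [0.066, 0.964, -0.018, 0.258]
contact_force: [0.5, -0.2, -0.1]
opening: 0.735
finger_force: 0.0
```

```bash
python3 fb2.py
```

```text
t 26.05 tcp [0.5567 0.2181 0.132 ] bed mm [165.9779  44.6337  19.0983] open 64.8 F [ 0.4882 -0.2418 -0.1067] 0.0
turn [ 0.0005 -0.0001  0.0001] shift cm in target axes [-0.5022  0.0366  0.3098] in present axes [-0.5022  0.0364  0.3098]
F bed [ 0.3942 -0.1727 -0.3508]
```

Now withdraw off the slope and look.

>>> send_rows:
  motion:
    - {"x": 0, "y": 0, "z": -0.5, "rx": 0, "ry": 0, "rz": 0, "jaw": 6.5}
    - {"x": 0, "y": 0, "z": -1.5, "rx": 0, "ry": 0, "rz": 0, "jaw": 6.5}
    - {"x": 0, "y": 0, "z": -3, "rx": 0, "ry": 0, "rz": 0, "jaw": 6.5}
    - {"x": 0, "y": 0, "z": -3.5, "rx": 0, "ry": 0, "rz": 0, "jaw": 6.5}
    - {"x": 0, "y": 0, "z": -3.5, "rx": 0, "ry": 0, "rz": 0, "jaw": 6.5}

```text
clock: 26.55
tool_pos: [0.4963, 0.2263, 0.237]
eef_rot: [0.066, 0.964, -0.017, 0.258]
contact_force: [-0.4, -0.4, -0.1]
opening: 0.734
finger_force: 0.0
```

>>> send_rows:
  motion:
    - {"x": 0.5, "y": 0, "z": -3, "rx": 0, "ry": 0, "rz": 0, "jaw": 6.5}
    - {"x": 0.5, "y": 0, "z": -2, "rx": 0, "ry": 0, "rz": 0, "jaw": 6.5}
    - {"x": 0, "y": 0, "z": 0, "rx": 0, "ry": 0, "rz": 0, "jaw": 6.5}
    - {"x": 0, "y": 0, "z": 0, "rx": 0, "ry": 0, "rz": 0, "jaw": 6.5}
    - {"x": 0, "y": 0, "z": 0, "rx": 0, "ry": 0, "rz": 0, "jaw": 6.5}

```text
clock: 27.05
tool_pos: [0.4646, 0.2302, 0.2735]
eef_rot: [0.067, 0.964, -0.018, 0.258]
contact_force: [0.8, 0.3, -0.0]
opening: 0.734
finger_force: 0.0
```

```bash
python3 fb2.py
python3 - <<'E'
from go import *
import cv2,pickle
w=snapshot('wrist');s=snapshot('scene');t=snapshot('top')
pickle.dump((w,s,t),open('end.pkl','wb'))
a=cv2.resize(w['img'][0:270,60:450],(800,360)) if 0 else cv2.resize(w['img'],(480,360))
f=lambda k,x,y,W_,H_,o:cv2.resize(k['img'][y:y+H_,x:x+W_],o,interpolation=cv2.INTER_CUBIC)
row1=np.hstack([f(w,80,20,320,240,(480,360)),f(s,150,140,128,144,(320,360))])
row2=np.hstack([f(t,150,160,200,120,(400,240)),f(s,160,140,200,120+0,(400,240)) if 0 else f(s,220,200,200,120,(400,240))])
cv2.imwrite('pics/end.png',np.vstack([row1,row2])[:,:,::-1])
E
```

```text
t 27.05 tcp [0.4646 0.2302 0.2735] bed mm [156.1894  43.9894 188.0979] open 64.6 F [ 0.7875  0.3409 -0.0447] 0.0
turn [-0.001  -0.0003 -0.0004] shift cm in target axes [-1.4811  0.1011 17.2098] in present axes [-1.4867  0.1183 17.2092]
F bed [ 0.6128  0.4456 -0.4054]
```

View pics/end.png

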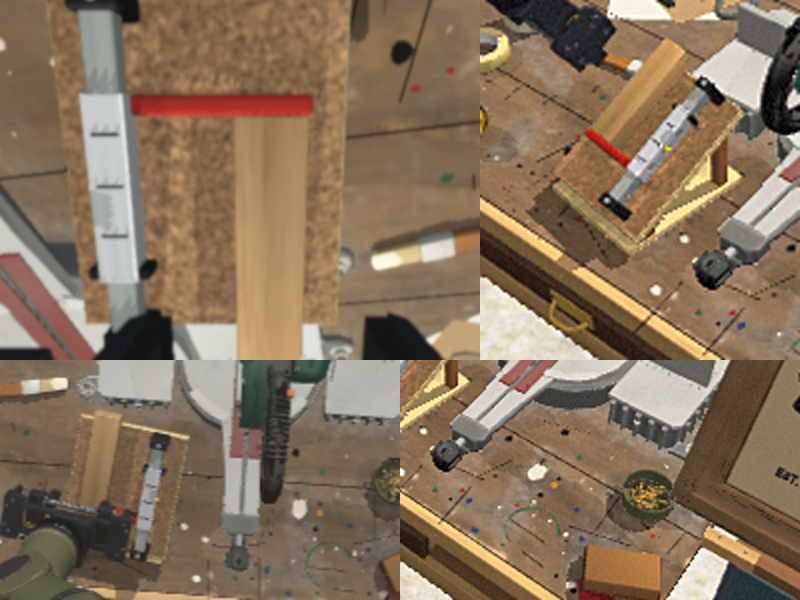

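```bash
python3 -c "
from plant import *
print(finish_job())"
```

```text
the job is handed in; nothing more can be done
None
```

The job is handed in at about 27 s: the tube is one hole up with the button snapped out, and the off-cut lies lengthwise on the cork against the middle of the red stop's face, its upper end past the top edge (the last pinch jammed at about 4 mm, so I pushed the tube the rest of the way by its finger flanges).

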